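# Draw the flat-grip plug from the module and present it to the inspection camera

## Task

Lift the retaining bar off the foil-clad module and leave it balanced level on the middle of the small raised rest. Then draw out the plug with the flat rectangular grip and present it to the inspection camera: upright, blade hanging down, the middle of the blade at the height of the lens and straight above the white disc on the camera's base, its broad face square to the lens (either face). Finish while still holding it there, still and in the air; leave the two round-headed plugs in the module and everything else where it is.

Things in the scene. Friction and masses are not known exactly. Their poses are not given: they have to be found in the camera images.
- case: the module, fixed: silver box 200 (x) x 120 (y) x 90 mm high, striped band round its foot; origin at its underside's centre. Three slots 38 x 8 mm, 64 deep, in its top at x = -54, 0, 54 mm, long side along x, a plug in each. At x = -90 and 90 mm a grey yoke 44 high (12 x 44 mm), with 10 mm high lips 24 apart that hold the bar's ends. Yaw within 0.25 rad of the world's.
- bar: retaining bar: steel flat 194 (its x) x 20 (y) x 12 mm thick, black grip block 44 (x) x 24 (y) x 34 high on its middle (46 high in all). Origin at the centre of its underside, balanced there; about 250 g. Lies loose in the yokes along the case's x, underside 134 mm above the table, 6 mm over the plug heads; lift it straight up 15 mm or more before moving sideways.
- key: plug to present: steel blade 36 (x) x 6 (y) x 58 mm long under a black flat rectangular grip 44 (x) x 16 (y) x 38 high. Origin at the centre of the blade's lower end, z up (grip at z = 58 to 96 mm); y is square to the broad face. About 120 g. Loose in any of the three slots, axes as the case, grip resting on the case's top; clear once pulled straight up 60 mm (115 to pass over the yokes).
- blade_mid (a point): the middle of the blade of that plug, on its axis, 29 mm above the blade's lower end (48 mm below the grip's middle)
- plug_a: another plug with the same blade but a round black head, 38 mm across and 36 high; stays in its slot. Origin at the blade's lower end, z up.
- plug_b: the second round-headed plug, the same as plug_a; stays in its slot
- rest: the raised rest, fixed: a thin post on a 90 mm square foot, carrying a level black rubber-faced pad 40 (x) x 34 (y) mm, top 74 mm above the table. Origin at its underside's centre. The bar may lie on it in any direction.
- rest_top (a point): centre of the top face of the rest's pad, 74 mm above the table, z up
- camera_stand: inspection camera's stand, fixed: grey base plate 270 x 90 x 6 mm with a white disc 36 mm across on it; origin on the table below the disc's centre. The column stands 175 mm along its x from there; the camera head on it looks back along -x over the disc.
- lens (a point): centre of the lens's front face. The camera head (box 65 x 56 x 56 mm, lens barrel 28 mm long) stands higher or lower from run to run, lens axis 150 to 210 mm above the table. x axis level along the line of sight, pointing from the disc to the camera.
- focus (a point): the point where the blade's middle is to be held: 120 mm straight in front of the lens, at its height and straight above the white disc's centre; its x axis is level and points to the lens, z up
- tape_roll: open roll (ring) of grey tape lying flat, 90 mm across, 24 high; origin at its underside's centre. Not part of the job.
- screwdriver: screwdriver with a black handle lying on the table, about 200 mm long; origin on its underside near the middle. Not part of the job.
- wrench: steel wrench lying on the table, 160 mm long; origin on its underside near the middle. Not part of the job.
- bottle: small white jar with black cap, 44 mm across, 85 high; origin at its underside's centre. Not part of the job.
- carton: small cardboard box 60 x 80 x 50 mm; origin at its underside's centre. Not part of the job.
- spool: small grey spool, 52 mm across, 40 high; origin at its underside's centre. Not part of the job.
There are look-alikes about, which are no part of the job. Leave any yellow look-alike of the bar alone.

How it is judged (in metres and radians):
On the way, in this order (a step that is already met when the one before it is completed fails the run):
1. the bar lies level on the raised rest, let go, all three plugs still in the module (horizontal distance between bar and rest_top below 0.018 m and angle between bar's own z axis and vertical below 0.1 rad and z of bar in the frame of rest_top between -0.004 and 0.006 m and contact force between bar and rest above 0.5 N and contact force between bar and the fingers below 0.05 N and z of each of plug_a, plug_b in the frame of case below 0.04 m and z of key in the frame of case below 0.05 m), for 0.3 s.
2. the flat-grip plug is held clear of the module while the bar lies on the rest (horizontal distance between bar and rest_top below 0.018 m and angle between bar's own z axis and vertical below 0.1 rad and z of bar in the frame of rest_top between -0.004 and 0.006 m and contact force between bar and rest above 0.5 N and height (world z) of key above 0.095 m and contact force between key and the fingers above 0.5 N and contact force between key and case below 0.05 N), for 0.1 s.
At the end, for the whole second after the job is handed in: Fingers alone hold the plug still: blade middle within 15 mm of the focus point, upright (0.15 rad), blade down, broad face square to the line of sight (0.17 rad). Bar let go, level (0.1 rad), its middle within 18 mm of the pad centre. Round plugs in their slots (distance between blade_mid and focus below 0.015 m and angle between key's own z axis and vertical below 0.15 rad and angle between the y axis of key and the x axis of focus, either way round below 0.17 rad and contact force between key and the fingers above 1 N and contact force between key and case below 0.05 N and contact force between key and camera_stand below 0.05 N and linear speed of key below 0.02 m/s and angular speed of key below 0.15 rad/s and horizontal distance between bar and rest_top below 0.018 m and angle between bar's own z axis and vertical below 0.1 rad and z of bar in the frame of rest_top between -0.004 and 0.006 m and contact force between bar and rest above 0.5 N and contact force between bar and the fingers below 0.05 N and z of each of plug_a, plug_b in the frame of case below 0.04 m); the arm keeps its last pose, push and grip.
It fails at once if a round-headed plug is pulled up by more than 12 mm (z of any of plug_a, plug_b in the frame of case above 0.044 m).
It fails at once if the camera head is shifted by more than 6 mm (distance of lens from where it was at the start of the episode above 0.006 m).
It fails at once if the bar falls below the rest's pad (height (world z) of bar below 0.055 m).
It fails at once if a thing that is not part of the job is moved by more than 30 mm (distance of any of tape_roll, screwdriver, wrench, bottle, carton, spool from where it was at the start of the episode above 0.03 m).
It also fails if it takes over 54 s, if anything falls off the work surface, if the arm or the gripper's body presses on something with over 40 N, if the wrist force passes 120 N, or if a joint passes its speed limit or range.

## Robot

A 6-joint arm with a two-finger parallel gripper is mounted at the origin on the work surface. World frame = base frame: x ahead of the robot, y to its left, z up, the work surface at z = 0. Lengths are in mm, angles in degrees, forces in N, time in s.
With the tool pointing down it reaches from about 350 to 850 mm from the base axis. Payload 8.1 kg.
Tool frame: the origin (TCP) lies at the very end of the fingers, on their centre line; the grasp point (between the pads) lies grip_depth behind it (grip_depth is the distance from the TCP to the grasp point, in mm); z points along the fingers, y is the direction in which the jaws open and shut (so a half turn about z gives the same grasp; the last joint's range is limited). The gripper opens to 85 mm and grips with 20 to 120 N. Pads are 22 mm wide; open, the fingers measure 114 mm over their backs; the gripper's body (76 mm by 85 mm) begins 54 mm behind the grasp point. The pads swing forward as they close: fully open they stand 13 mm farther back than shut.
Start: joints at [59.794, 7.471, 85.268, -0, 87.261, -4.893], TCP at [256.52, 542.404, 231.292] pointing down, gripper open.
Joint ranges: [-169.43, 169.43], [-51.17, 129.36], [1.28, 143.12], [-76.62, 256.62], [0, 156.53], [-152.29, 152.29]. Speed limits (degrees/s): [136.94, 136.94, 159.86, 180, 180, 180].

## Interface

Orientations are given as [roll, pitch, yaw] about the fixed x, y, z axes, in that order (R = Rz(yaw) Ry(pitch) Rx(roll)).
In Python, from bench import * gives the robot as it stands.
- The arm moves only by the tool step_arm, never from a script. Its argument "plan" is a list of rows, each an object of numbers: "grip": the finger opening in cm, from 0 to 8.54; "tx", "ty", "tz": the shift along the tool's x, y, z in cm; "ax", "ay", "az": the turn, a rotation vector about the tool's x, y, z in degrees. In form: [{"grip": .., "tx": .., "ty": .., "tz": .., "ax": .., "ay": .., "az": ..}, ...]. A call has 1 to 8 rows; each row shifts and turns the commanded pose from where the row before left it, along the tool's axes as they then stand; what a row does not reach is not made up. A row lasts 1/12 s, in which the tool goes at most 41.7 mm and 7.16 degrees, less where a joint would pass 70% of its speed; a pose out of reach is approached as far as the arm can. A call with a gripper value outside its range is refused whole. The fingers move at their own pace and stop on an object; "newtons" is the grip in N (left out, the last holds). Time passes only in rows, so rows that do not move let the fingers close. It gives the time, the measured TCP pose, the force and the opening at its end, in the units of the state.
- sense(): the state, without advancing time (a new reading comes with each control period).
- snapshot(name): name is "scene" or "top" or "wrist"; returns the picture (480x640x3 uint8, red, green, blue); there is no depth.
- camera_model(name): a dict with "intrinsics" (3x3 intrinsics, pixels), "pose" (4x4, takes a point from camera to world coordinates); the wrist camera has in their place "T_tool_cam" (4x4, takes a point from camera to tool coordinates, whose origin is the TCP and whose axes are the flange's). Camera axes: x right, y down, z forward; pixel columns grow to the right and rows downward; lengths in mm; the calibration is good to about 2 mm. A picture is of the moment at which its call begins: read the wrist's pose just before it. camera_model takes no time and is no camera call.
- hand_in(): hands the job in, once; it reports no verdict.
The state is a dict: "time": time; "joint_pos": joint angles; "qd": joint speeds; "joint_efforts": joint torques, N m; "tool_pos": TCP position; "tcp_rot": TCP orientation; "ft_force": force on the tool from outside, world axes, zero at the start; "wrist_torque": the same for the moment, N m; "finger_gap": finger opening in mm.
Only numpy, scipy, OpenCV 4.12 (cv2) and the standard library are available. Lean on these libraries where they do the work, as an engineer would, in place of code of your own. Each camera call takes 0.05 s, during which the arm holds its last target.

## Working session

There is one attempt and no reset: what is moved stays moved. The work goes in short steps, Python scripts to look and compute and a tool call to move; the robot and the scene stay as the last step left them, time stands still between calls to the robot, and variables do not carry over. Pictures are saved under pics/ and viewed, and the job is handed in when it is done.

Besides the shell and the picture viewer there is one more tool, called as name([rows], argument=value, ...), one row to a line, values as JSON. step_arm: Moves the arm, as the interface text tells. Its arguments: {"type":"object","properties":{"plan":{"type":"array","items":{"type":"object","properties":{"grip":{"type":"number"},"tx":{"type":"number"},"ty":{"type":"number"},"tz":{"type":"number"},"ax":{"type":"number"},"ay":{"type":"number"},"az":{"type":"number"}}}},"newtons":{"type":"number"}},"required":["plan"]}

```bash
mkdir -p pics; ls; python3 - <<'E'
from bench import *
import cv2
print(sense())
for n in ["scene","top","wrist"]:
    m=camera_model(n); print(n,{k:(v.tolist() if hasattr(v,'tolist') else v) for k,v in m.items()})
    cv2.imwrite(f"pics/{n}0.png",snapshot(n)[:,:,::-1])
E
```

```text
pics
{'time': 0.0, 'joint_pos': array([ 5.97959367e+01,  7.51557208e+00,  8.53299694e+01,  2.17411248e-03,
        8.72608729e+01, -4.89265146e+00]), 'qd': array([-0.09134865, -0.04990168,  0.06320526,  0.01507359, -0.02295679,
        0.02737638]), 'joint_efforts': array([ 6.74946314e-04, -5.69390774e+01, -5.00562286e+01, -1.03820410e-04,
        1.42108114e-02,  9.58626373e-06]), 'tool_pos': array([256.20867451, 541.93908917, 230.23297546]), 'tcp_rot': array([-1.79894159e+02, -1.12395072e-02,  1.54688472e+02]), 'ft_force': array([-0.5486205 , -0.28384257,  1.15414108]), 'wrist_torque': array([-0.0170345 ,  0.00386395,  0.01379256]), 'finger_gap': 85.50401860417588}
scene {'intrinsics': [[477.52459824714623, 0.0, 322.90395437404015], [0.0, 477.52459824714623, 235.36336552042994], [0.0, 0.0, 1.0]], 'pose': [[-0.6460681885955056, 0.6285456817295917, -0.43304297900324484, 930.2618501825959], [0.7632775423590424, 0.5333708497506835, -0.36458597061128645, 354.9776429884492], [0.001813564242612149, -0.5660793783696034, -0.8243487419590214, 842.0393887408746], [0.0, 0.0, 0.0, 1.0]]}
top {'
[... 152 characters left out ...]
3, -0.9911601500295006, 0.12971607720855502, 425.84293267144943], [-0.9996033555385084, -0.027060223233011712, 0.007802301886849907, 12.87146112570535], [-0.004223184702571567, -0.12988187445551172, -0.9915204805746026, 1164.9905990263762], [0.0, 0.0, 0.0, 1.0]]}
wrist {'intrinsics': [[348.9043486067377, 0.0, 316.1454128629812], [0.0, 348.9043486067377, 236.15115095522572], [0.0, 0.0, 1.0]], 'T_tool_cam': [[-0.0005063472962939954, -0.9526541329831322, -0.3040556635265485, 77.93729109391599], [0.9999996125118801, -0.00026341384883461343, -0.0008399935898271394, -0.33830634021358996], [0.0007201308924386919, -0.30405597103707466, 0.9526538972198649, -142.02855718927583], [0.0, 0.0, 0.0, 1.0]]}
```

View pics/scene0.png

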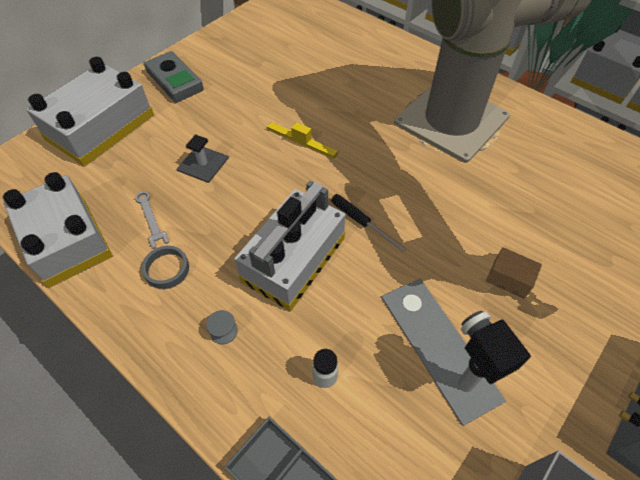

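View pics/top0.png

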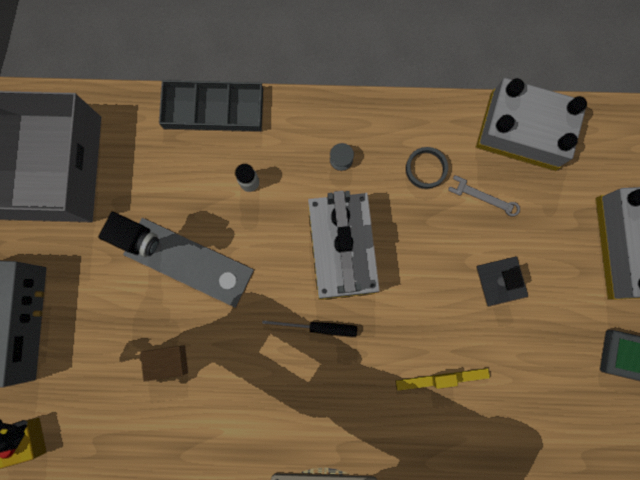

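View pics/wrist0.png

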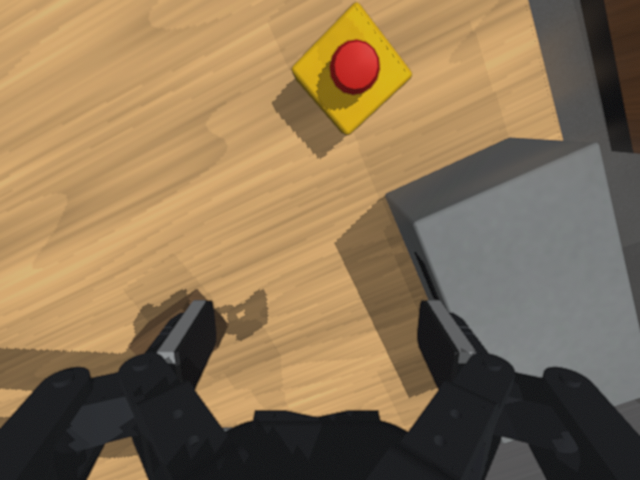

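```bash
cat > h.py <<'E'
from bench import *
import cv2, numpy as np
from scipy.spatial.transform import Rotation as R
def crop(im,x0,y0,x1,y1,s,name):
    c=cv2.resize(im[y0:y1,x0:x1,::-1],None,fx=s,fy=s,interpolation=cv2.INTER_CUBIC); cv2.imwrite("pics/"+name+".png",c)
def cam(n,st=None):
    m=camera_model(n); K=np.array(m["intrinsics"])
    if n=="wrist":
        T=np.eye(4);T[:3,:3]=R.from_euler('xyz',st["tcp_rot"],degrees=True).as_matrix();T[:3,3]=st["tool_pos"]
        return K,T@np.array(m["T_tool_cam"])
    return K,np.array(m["pose"])
def ray(c,u,v):
    K,P=c; d=P[:3,:3]@np.linalg.inv(K)@[u,v,1]; return P[:3,3],d/np.linalg.norm(d)
def onz(c,u,v,z):
    o,d=ray(c,u,v); return o+d*(z-o[2])/d[2]
def proj(c,p):
    K,P=c; q=K@(P[:3,:3].T@(np.asarray(p,float)-P[:3,3])); return q[:2]/q[2]
def tri(*obs):
    A=np.zeros((3,3));b=np.zeros(3)
    for c,u,v in obs:
        o,d=ray(c,u,v);M=np.eye(3)-np.outer(d,d);A+=M;b+=M@o
    p=np.linalg.solve(A,b); return p,[np.linalg.norm(proj(c,p)-[u,v]) for c,u,v in obs]
E
python3 - <<'E'
from h import *
import bench
print([n for n in dir(bench) if not n.startswith('__')]); 
try: print(grip_depth)
except Exception as e: print(e)
t=cv2.imread("pics/top0.png")[:,:,::-1]; s=cv2.imread("pics/scene0.png")[:,:,::-1]
crop(t,290,180,400,310,5,"t_case"); crop(t,90,200,260,310,4.5,"t_cam"); crop(t,460,240,550,315,7,"t_rest")
crop(s,225,170,360,310,5,"s_case"); crop(s,370,270,540,430,4.5,"s_cam"); crop(s,165,125,240,190,8,"s_rest")
E
```

```text
['PlanningError', 'camera_model', 'grip_depth', 'hand_in', 'sense', 'snapshot']
18.700000000000003
```

View pics/t_case.png

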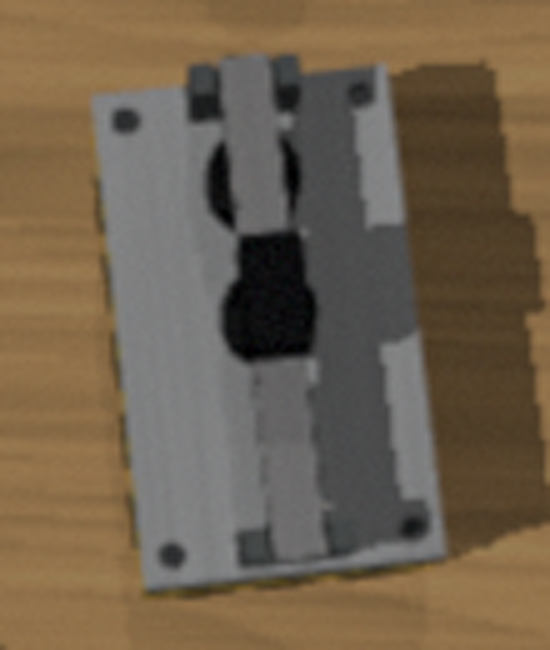

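View pics/s_case.png

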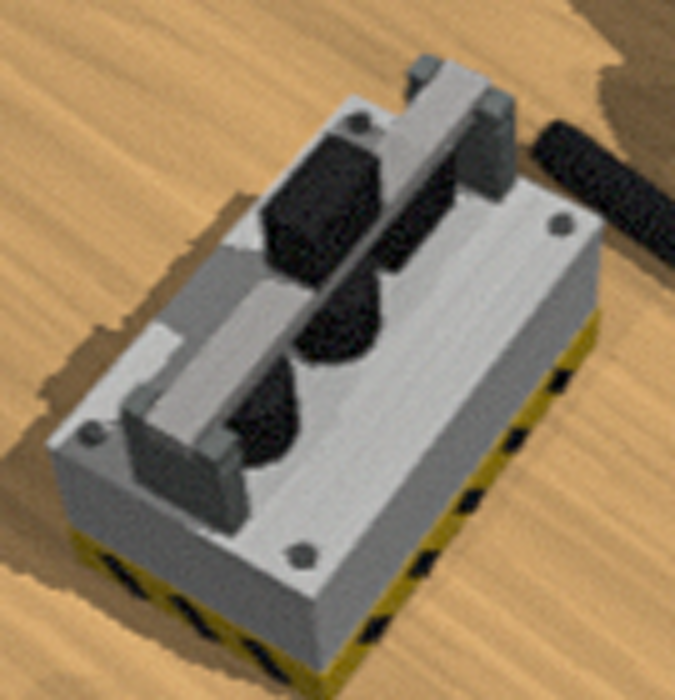

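View pics/t_cam.png

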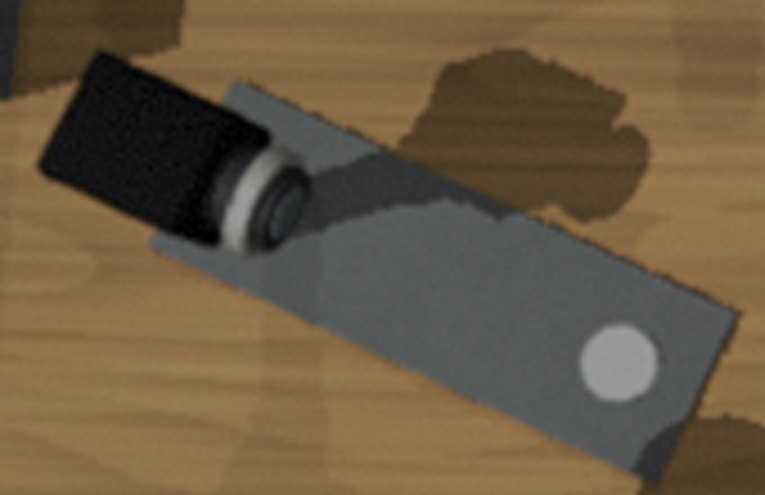

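View pics/s_cam.png

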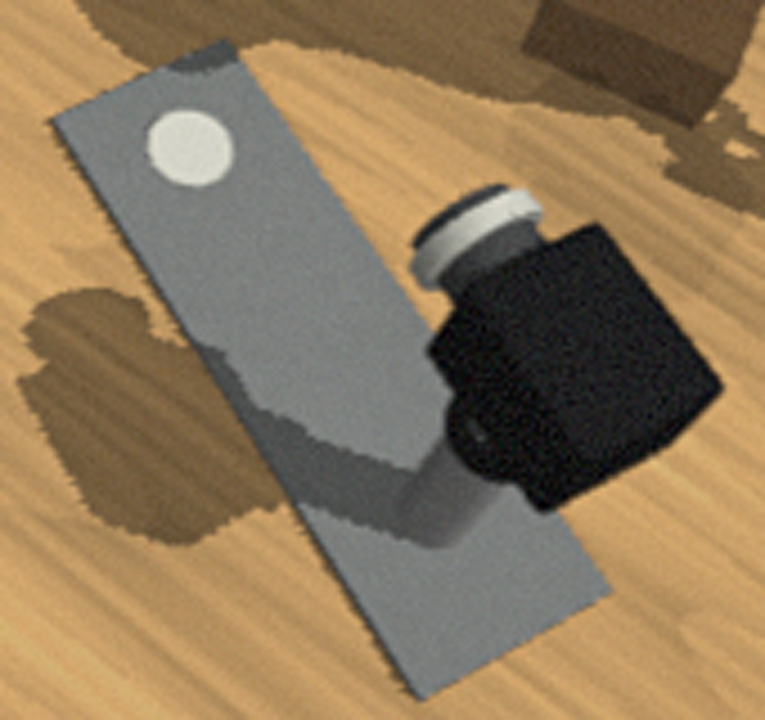

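View pics/t_rest.png

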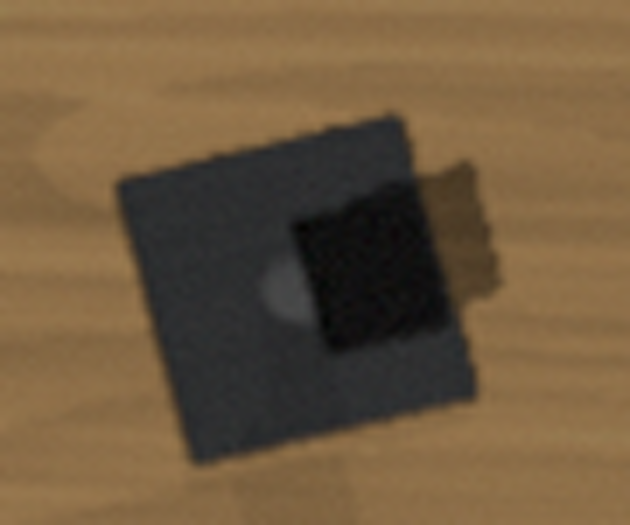

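View pics/s_rest.png

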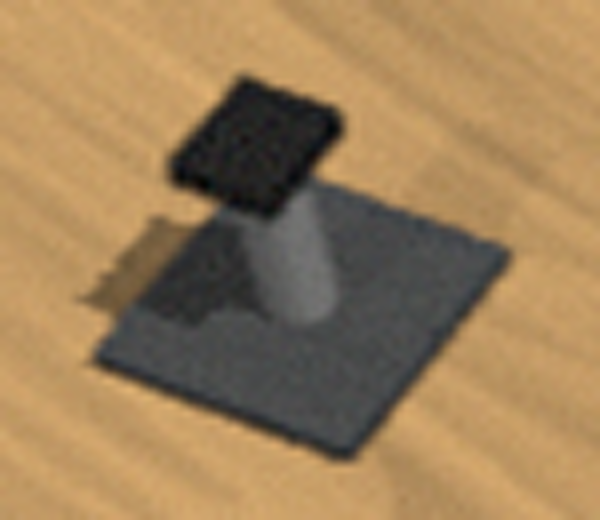

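```bash
python3 - <<'E'
from h import *
np.set_printoptions(precision=1,suppress=True)
T=cam("top");S=cam("scene")
def px(x,y,s,x0,y0): return (x+.5)/s-.5+x0,(y+.5)/s-.5+y0
tc=lambda x,y:px(x,y,5,290,180); sc=lambda x,y:px(x,y,5,225,170)
tm=lambda x,y:px(x,y,4.5,90,200); sm=lambda x,y:px(x,y,4.5,370,270)
tr=lambda x,y:px(x,y,7,460,240); sr=lambda x,y:px(x,y,8,165,125)
P=np.array([onz(T,*tc(*p),90) for p in [(97,95),(383,66),(443,553),(148,587)]]);print("case top",P,P.mean(0))
P=np.array([onz(S,*sc(*p),90) for p in [(50,445),(350,95),(600,220),(315,598)]]);print("case scene",P,P.mean(0))
P=np.array([onz(T,*tc(*p),146) for p in [(222,58),(268,55),(277,556),(327,552)]]);print("bar top",P,P.mean(0))
P=np.array([onz(S,*sc(*p),146) for p in [(145,405),(195,445),(448,60),(490,92)]]);print("bar sc",P,P.mean(0))
P=np.array([onz(T,*tr(*p),74) for p in [(293,222),(410,182),(450,325),(335,350)]]);print("pad top",P,P.mean(0))
P=np.array([onz(S,*sr(*p),74) for p in [(243,78),(340,115),(265,205),(175,165)]]);print("pad sc",P,P.mean(0))
P=np.array([onz(T,*tr(*p),3) for p in [(120,183),(400,115),(475,398),(198,462)]]);print("foot",P,P.mean(0))
print("disc",onz(T,*tm(619,363),6),onz(S,*sm(190,149),6))
P=np.array([onz(T,*tm(*p),6) for p in [(738,313),(655,480),(152,243),(235,83)]]);print("base",P,P.mean(0))
P=np.array([onz(S,*sm(*p),6) for p in [(52,120),(230,42),(610,590),(418,698)]]);print("baseS",P,P.mean(0))
# head top corners triangulated
for a,b in [((98,52),(722,388)),((40,170),(597,224))]:
    print("head",tri((T,*tm(*a)),(S,*sm(*b))))
E
```

```text
case top [[664.9  46.1  90. ]
 [680.  -69.3  90. ]
 [483.9 -96.2  90. ]
 [467.3  19.9  90. ]] [574.  -24.9  90. ]
case scene [[680.5 -68.4  90. ]
 [484.  -96.9  90. ]
 [467.8  21.4  90. ]
 [664.1  49.5  90. ]] [574.1 -23.6  90. ]
bar top [[668.2  -3.2 146. ]
 [669.9 -20.8 146. ]
 [478.1 -28.4 146. ]
 [480.1 -47.1 146. ]] [574.1 -24.9 146. ]
bar sc [[666.6 -23.6 146. ]
 [667.1   0.9 146. ]
 [480.  -46.3 146. ]
 [481.8 -23.7 146. ]] [573.9 -23.2 146. ]
pad top [[ 529.6 -345.2   74. ]
 [ 542.1 -379.    74. ]
 [ 501.3 -389.6   74. ]
 [ 493.2 -356.6   74. ]] [ 516.6 -367.6   74. ]
pad sc [[ 502.2 -388.    74. ]
 [ 494.4 -355.7   74. ]
 [ 531.6 -345.2   74. ]
 [ 537.6 -376.1   74. ]] [ 516.4 -366.2   74. ]
foot [[ 546.9 -315.7    3. ]
 [ 570.3 -401.8    3. ]
 [ 484.2 -422.9    3. ]
 [ 462.4 -338.5    3. ]] [ 516.  -369.7    3. ]
disc [500.7 218.2   6. ] [500.4 218.8   6. ]
base [[526.1 162.7   6. ]
 [446.  198.4   6. ]
 [552.  444.6   6. ]
 [630.7 410.4   6. ]] [538.7 304.    6. ]
baseS [[527.6 165.2   6. ]
 [445.2 202.6   6. ]
 [551.5 446.3   6. ]
 [633.1 410.8   6. ]] [539.3 306.3   6. ]
head (array([594.6, 401.4, 241.3]), [np.float64(10.913879524885354), np.float64(15.069525454657413)])
head (array([558.9, 380. , 253.4]), [np.float64(10.979152863025272), np.float64(14.063901972145693)])
```

```bash
python3 - <<'E'
from h import *
np.set_printoptions(precision=1,suppress=True)
T=cam("top");S=cam("scene")
def px(x,y,s,x0,y0): return (x+.5)/s-.5+x0,(y+.5)/s-.5+y0
tm=lambda x,y:px(x,y,4.5,90,200); sm=lambda x,y:px(x,y,4.5,370,270)
for a,b in [((40,170),(722,388)),((205,245),(597,224)),((98,52),(580,450)),((268,130),(455,290)),((282,207),(452,228))]:
    print("head",tri((T,*tm(*a)),(S,*sm(*b))))
# predicted for lens heights
y=np.radians(66.8);ex=np.array([np.cos(y),np.sin(y),0]);ey=np.array([-ex[1],ex[0],0])
d=np.array([500.5,218.5,0])
for h in (190,200,210):
  L=d+120*ex+[0,0,h]
  print(h,L)
  for n,c,s,x0,y0 in (("T",T,4.5,90,200),("S",S,4.5,370,270)):
    for q in (L,L+28*ex+28*ey+[0,0,28],L+28*ex-28*ey+[0,0,28],L+93*ex+28*ey+[0,0,28],L+93*ex-28*ey+[0,0,28]):
      u,v=proj(c,q); print(n,(u-x0)*s,(v-y0)*s)
E
```

```text
head (array([559.4, 422. , 195.4]), [np.float64(0.38466707323151633), np.float64(0.5097650326941484)])
head (array([530.4, 361.8, 184. ]), [np.float64(2.9941508765958624), np.float64(3.731265722100346)])
head (array([607.7, 398.8, 201. ]), [np.float64(0.46400066616325575), np.float64(0.6260117739632756)])
head (array([579. , 339. , 181.4]), [np.float64(2.162565114515182), np.float64(2.739757837582426)])
head (array([551. , 330.6, 169.1]), [np.float64(0.4840137619469371), np.float64(0.5949652708817578)])
190 [547.8 328.8 190. ]
T 270.0689748265405 205.46272955267037
T 151.28502778026518 230.66646877503146
T 216.87441957740202 102.54966026666274
T 4.555038070885125 161.8678368985063
T 70.8753271878766 34.71671592814873
S 469.3343874063494 190.0634230473567
S 617.8120600133572 188.06504676623325
S 474.4364029190479 261.58566588632254
S 755.8991093619501 364.0928427134186
S 608.2028009691634 445.36290782312994
200 [547.8 328.8 200. ]
T 262.1901303332578 202.1396618288221
T 141.9160021411005 227.5044000770952
T 208.2523650161711 98.0751333400392
T -6.308859177936554 157.99994394041897
T 60.77319309822564 29.556382812929954
S 477.3619735557413 176.84362978044282
S 628.0132983732618 174.2303743242201
S 483.06724699561914 248.37057422094264
S 768.3976814889829 351.81140763939493
S 619.0440732085062 433.87065613623463
210 [547.8 328.8 210. ]
T 254.14940754849715 198.74831854425386
T 132.34843679636313 224.27532375078124
T 199.44886110018663 93.50644091980912
T -17.402046000127115 154.05041660142007
T 50.45931282752385 24.28788633139652
S 485.579663906794 163.3107737573837
S 638.4670394309392 160.05326383780826
S 491.91639220762926 234.82123141049658
S 781.2216796687007 339.21020012282185
S 630.1741172412914 422.0722929471974
```

step_arm([
  {"grip": 8.5,"az": -6.7},
  {"grip": 8.5,"az": -6.7},
  {"grip": 8.5,"az": -6.7},
  {"grip": 8.5,"az": -6.7},
  {"grip": 8.5,"az": -6.5},
  {"grip": 8.5,"tx": -1.4,"ty": -3.5},
  {"grip": 8.5,"tx": -1.4,"ty": -3.5},
  {"grip": 8.5,"tx": -1.4,"ty": -3.5},
], newtons=60)

```text
invalid input
```

step_arm([
  {"tx": -1.4,"ty": -3.5},
  {"tx": -1.4,"ty": -3.5},
  {"tx": -1.4,"ty": -3.5},
  {"tx": -1.4,"ty": -3.5},
  {"tx": -1.4,"ty": -3.5},
  {"tx": -1.4,"ty": -3.5},
  {"tx": -1.4,"ty": -3.5},
  {"tx": -1.4,"ty": -3.5},
])

```text
invalid input
```

step_arm([
  {"grip": 8.5,"tx": 0,"ty": 0,"tz": 0,"ax": 0,"ay": 0,"az": -6.7},
  {"grip": 8.5,"tx": 0,"ty": 0,"tz": 0,"ax": 0,"ay": 0,"az": -6.7},
  {"grip": 8.5,"tx": 0,"ty": 0,"tz": 0,"ax": 0,"ay": 0,"az": -6.7},
  {"grip": 8.5,"tx": 0,"ty": 0,"tz": 0,"ax": 0,"ay": 0,"az": -6.7},
  {"grip": 8.5,"tx": 0,"ty": 0,"tz": 0,"ax": 0,"ay": 0,"az": -6.5},
  {"grip": 8.5,"tx": -1.4,"ty": -3.5,"tz": 0,"ax": 0,"ay": 0,"az": 0},
  {"grip": 8.5,"tx": -1.4,"ty": -3.5,"tz": 0,"ax": 0,"ay": 0,"az": 0},
  {"grip": 8.5,"tx": -1.4,"ty": -3.5,"tz": 0,"ax": 0,"ay": 0,"az": 0},
], newtons=60)

```text
time: 0.82
tool_pos: [312.6, 443.2, 230.6]
tcp_rot: [-180.0, -0.0, -171.9]
ft_force: [1.0, 0.1, 1.0]
finger_gap: 85.0
```

step_arm([
  {"grip": 8.5,"tx": -1.49,"ty": -3.84,"tz": 0,"ax": 0,"ay": 0,"az": 0},
  {"grip": 8.5,"tx": -1.49,"ty": -3.84,"tz": 0,"ax": 0,"ay": 0,"az": 0},
  {"grip": 8.5,"tx": -1.49,"ty": -3.84,"tz": 0,"ax": 0,"ay": 0,"az": 0},
  {"grip": 8.5,"tx": -1.49,"ty": -3.84,"tz": 0,"ax": 0,"ay": 0,"az": 0},
  {"grip": 8.5,"tx": -1.49,"ty": -3.84,"tz": 0,"ax": 0,"ay": 0,"az": 0},
  {"grip": 8.5,"tx": -1.49,"ty": -3.84,"tz": 0,"ax": 0,"ay": 0,"az": 0},
  {"grip": 8.5,"tx": -1.49,"ty": -3.84,"tz": 0,"ax": 0,"ay": 0,"az": 0},
])

```text
time: 1.4
tool_pos: [453.8, 190.6, 231.3]
tcp_rot: [180.0, 0.0, -172.0]
ft_force: [0.1, -0.3, -0.2]
finger_gap: 84.6
```

step_arm([
  {"grip": 8.5,"tx": -1.49,"ty": -3.84,"tz": 0,"ax": 0,"ay": 0,"az": 0},
  {"grip": 8.5,"tx": -1.49,"ty": -3.84,"tz": 0,"ax": 0,"ay": 0,"az": 0},
  {"grip": 8.5,"tx": -1.49,"ty": -3.84,"tz": 0,"ax": 0,"ay": 0,"az": 0},
  {"grip": 8.5,"tx": -1.49,"ty": -3.84,"tz": 0,"ax": 0,"ay": 0,"az": 0},
  {"grip": 8.5,"tx": -1.49,"ty": -3.84,"tz": 0,"ax": 0,"ay": 0,"az": 0},
  {"grip": 8.5,"tx": -1.49,"ty": -3.84,"tz": 0,"ax": 0,"ay": 0,"az": 0},
  {"grip": 8.5,"tx": 0,"ty": 0,"tz": 0,"ax": 0,"ay": 0,"az": 0},
])

```text
time: 1.98
tool_pos: [575.7, -29.7, 230.3]
tcp_rot: [-179.9, -0.0, -172.3]
ft_force: [-0.7, 0.2, -1.4]
finger_gap: 85.0
```

```bash
python3 - <<'E'
from h import *
s=sense();print(s["joint_pos"],s["tool_pos"],s["tcp_rot"],s["ft_force"])
cv2.imwrite("pics/w1.png",snapshot("wrist")[:,:,::-1])
c=cam("wrist",s)
for p in [(574,-24.3,180),(574,-24.3,90)]: print(proj(c,p))
y=np.radians(8);ex=np.array([np.cos(y),np.sin(y),0])
for x in (-97,97): print(proj(c,np.array([574,-24.3,146])+x*ex))
E
```

```text
[  -7.95675749    3.87387856   89.20947015   -0.14816943   86.91137011
 -105.63505497] [575.68427    -29.71760189 230.28044747] [-1.79856099e+02 -3.47993197e-02 -1.72313770e+02] [-0.68980035  0.19991444 -1.40208045]
[326.44732615 261.72549772]
[323.7713629  221.67831616]
[325.51630547  90.37691667]
[324.97207238 362.58737467]
```

View pics/w1.png

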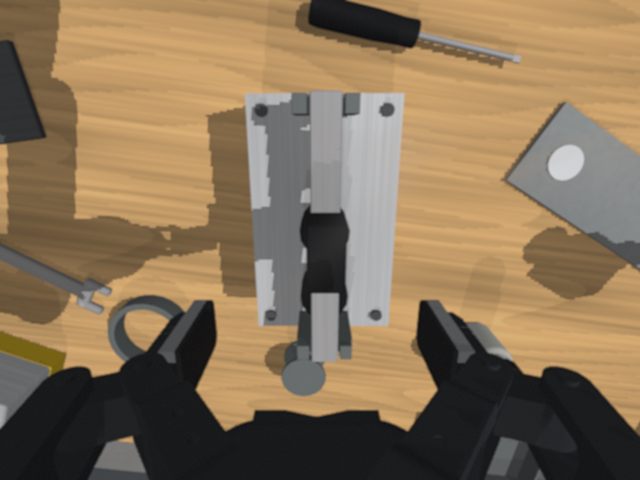

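step_arm([
  {"grip": 8.5,"tx": 0.1,"ty": 0.55,"tz": 0,"ax": 0,"ay": 0,"az": 0},
  {"grip": 8.5,"tx": 0,"ty": 0,"tz": 1.5,"ax": 0,"ay": 0,"az": 0},
  {"grip": 8.5,"tx": 0,"ty": 0,"tz": 2,"ax": 0,"ay": 0,"az": 0},
  {"grip": 8.5,"tx": 0,"ty": 0,"tz": 1,"ax": 0,"ay": 0,"az": 0},
  {"grip": 8.5,"tx": 0,"ty": 0,"tz": 0,"ax": 0,"ay": 0,"az": 0},
])

```text
time: 2.45
tool_pos: [569.8, -16.0, 183.2]
tcp_rot: [179.9, -0.3, -171.9]
ft_force: [-0.1, -0.6, -0.7]
finger_gap: 85.0
```

```bash
python3 - <<'E'
from h import *
for i in range(3):
  s=sense();print(s["tool_pos"],s["tcp_rot"],s["ft_force"])
cv2.imwrite("pics/w2.png",snapshot("wrist")[:,:,::-1])
c=cam("wrist",s)
y=np.radians(8);ex=np.array([np.cos(y),np.sin(y),0]);ey=np.array([-ex[1],ex[0],0])
for a in (-22,22):
  for b in (-12,12): print(proj(c,np.array([574,-24.3,180])+a*ex+b*ey))
E
```

```text
[569.76034227 -16.03561655 183.16735539] [ 179.90338217   -0.29085815 -171.90781351] [-0.10769216 -0.58435024 -0.700461  ]
[569.76034227 -16.03561655 183.16735539] [ 179.90338217   -0.29085815 -171.90781351] [-0.10769216 -0.58435024 -0.700461  ]
[569.76034227 -16.03561655 183.16735539] [ 179.90338217   -0.29085815 -171.90781351] [-0.10769216 -0.58435024 -0.700461  ]
[270.60158674 263.45333483]
[324.15047151 263.48836625]
[274.0346576  347.75987201]
[323.43050895 347.77712653]
```

View pics/w2.png

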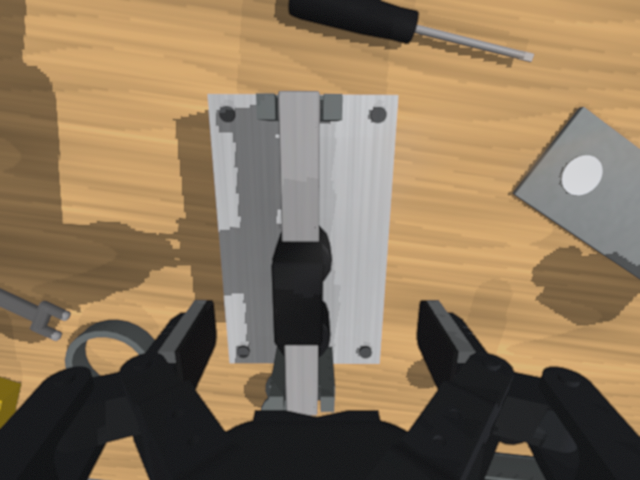

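step_arm([
  {"grip": 8.5,"tx": 0,"ty": 0,"tz": 0,"ax": 0,"ay": 0,"az": 0},
  {"grip": 8.5,"tx": 0,"ty": 0,"tz": 0,"ax": 0,"ay": 0,"az": 0},
  {"grip": 8.5,"tx": 0,"ty": 0,"tz": 0,"ax": 0,"ay": 0,"az": 0},
])

```text
time: 2.75
tool_pos: [572.8, -17.7, 187.8]
tcp_rot: [-180.0, 0.1, -172.0]
ft_force: [-0.2, 0.8, 0.1]
finger_gap: 85.4
```

step_arm([
  {"grip": 8.5,"tx": 0,"ty": 0,"tz": 0,"ax": 0,"ay": 0,"az": 0},
])

```text
time: 2.83
tool_pos: [572.7, -17.8, 187.4]
tcp_rot: [-180.0, 0.1, -172.0]
ft_force: [-0.3, 1.0, -0.1]
finger_gap: 85.3
```

step_arm([
  {"grip": 8.5,"tx": -0.04,"ty": -0.33,"tz": 0,"ax": 0,"ay": 0,"az": 0},
  {"grip": 8.5,"tx": 0,"ty": -0.33,"tz": 0,"ax": 0,"ay": 0,"az": 0},
  {"grip": 8.5,"tx": 0,"ty": 0,"tz": 0,"ax": 0,"ay": 0,"az": 0},
  {"grip": 8.5,"tx": 0,"ty": 0,"tz": 0,"ax": 0,"ay": 0,"az": 0},
])

```text
time: 3.17
tool_pos: [573.5, -24.8, 186.3]
tcp_rot: [-180.0, 0.0, -172.1]
ft_force: [0.3, -0.6, 0.4]
finger_gap: 84.9
```

step_arm([
  {"grip": 8.5,"tx": 0,"ty": 0,"tz": 0,"ax": 0,"ay": 0,"az": 0},
])

```text
time: 3.25
tool_pos: [573.4, -24.5, 186.2]
tcp_rot: [180.0, -0.0, -172.0]
ft_force: [-0.1, 0.4, 0.2]
finger_gap: 84.9
```

```bash
python3 - <<'E'
from h import *
s=sense();print(s["tool_pos"],s["tcp_rot"],s["ft_force"])
cv2.imwrite("pics/w3.png",snapshot("wrist")[:,:,::-1])
c=cam("wrist",s)
y=np.radians(8);ex=np.array([np.cos(y),np.sin(y),0]);ey=np.array([-ex[1],ex[0],0])
for a in (-22,22):
  for b in (-12,12): print(proj(c,np.array([574,-24.3,180])+a*ex+b*ey))
E
```

```text
[573.42292859 -24.53896704 186.23522893] [ 1.79993147e+02 -6.05134719e-03 -1.72037066e+02] [-0.09410476  0.40613777  0.18821766]
[290.78611746 256.0019534 ]
[343.62241875 255.95606034]
[292.86000218 339.57588401]
[341.58964613 339.54416932]
```

View pics/w3.png

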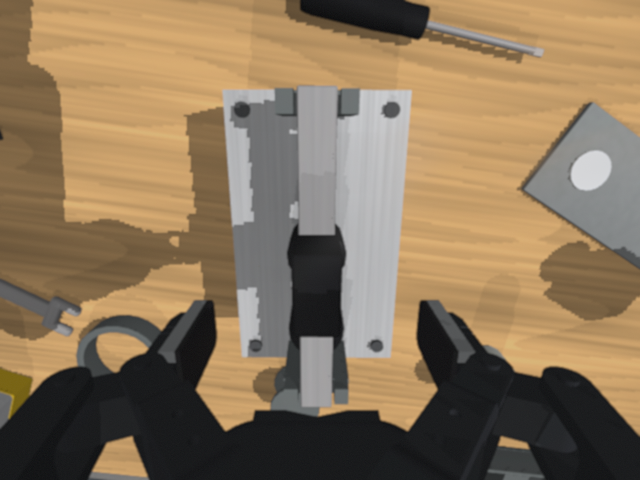

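step_arm([
  {"grip": 8.5,"tx": 0,"ty": 0,"tz": 1.2,"ax": 0,"ay": 0,"az": 0},
  {"grip": 8.5,"tx": 0,"ty": 0,"tz": 1.7,"ax": 0,"ay": 0,"az": 0},
  {"grip": 8.5,"tx": 0,"ty": 0,"tz": 1.2,"ax": 0,"ay": 0,"az": 0},
  {"grip": 8.5,"tx": 0,"ty": 0,"tz": 0,"ax": 0,"ay": 0,"az": 0},
  {"grip": 8.5,"tx": 0,"ty": 0,"tz": 0,"ax": 0,"ay": 0,"az": 0},
])

```text
time: 3.72
tool_pos: [572.3, -24.2, 143.7]
tcp_rot: [180.0, -0.2, -172.0]
ft_force: [0.0, -0.4, 0.2]
finger_gap: 85.2
```

step_arm([
  {"grip": 2,"tx": 0,"ty": 0,"tz": 0,"ax": 0,"ay": 0,"az": 0},
  {"grip": 2,"tx": 0,"ty": 0,"tz": 0,"ax": 0,"ay": 0,"az": 0},
  {"grip": 2,"tx": 0,"ty": 0,"tz": 0,"ax": 0,"ay": 0,"az": 0},
  {"grip": 2,"tx": 0,"ty": 0,"tz": 0,"ax": 0,"ay": 0,"az": 0},
  {"grip": 2,"tx": 0,"ty": 0,"tz": 0,"ax": 0,"ay": 0,"az": 0},
  {"grip": 2,"tx": 0,"ty": 0,"tz": 0,"ax": 0,"ay": 0,"az": 0},
  {"grip": 2,"tx": 0,"ty": 0,"tz": 0,"ax": 0,"ay": 0,"az": 0},
  {"grip": 2,"tx": 0,"ty": 0,"tz": 0,"ax": 0,"ay": 0,"az": 0},
], newtons=60)

```text
time: 4.38
tool_pos: [573.9, -24.4, 146.0]
tcp_rot: [-180.0, 0.1, -172.0]
ft_force: [-1.4, 0.7, 5.3]
finger_gap: 23.1
```

step_arm([
  {"grip": 2,"tx": 0,"ty": 0,"tz": -0.8,"ax": 0,"ay": 0,"az": 0},
  {"grip": 2,"tx": 0,"ty": 0,"tz": -1.6,"ax": 0,"ay": 0,"az": 0},
  {"grip": 2,"tx": 0,"ty": 0,"tz": -2,"ax": 0,"ay": 0,"az": 0},
  {"grip": 2,"tx": 0,"ty": 0,"tz": -1,"ax": 0,"ay": 0,"az": 0},
  {"grip": 2,"tx": 0,"ty": 0,"tz": 0,"ax": 0,"ay": 0,"az": 0},
], newtons=80)

```text
time: 4.8
tool_pos: [574.9, -24.5, 202.3]
tcp_rot: [-179.9, 0.2, -172.0]
ft_force: [1.0, -0.5, -2.1]
finger_gap: 23.2
```

```bash
python3 - <<'E'
from h import *
s=sense();print(s["tool_pos"],s["tcp_rot"],s["ft_force"],s["wrist_torque"])
cv2.imwrite("pics/s4.png",snapshot("scene")[:,:,::-1])
E
```

```text
[574.93596592 -24.50974613 202.33504321] [-179.93371494    0.24534426 -172.01088098] [ 1.03603843 -0.53598056 -2.11639034] [ 0.01262558  0.02083886 -0.08390697]
```

View pics/s4.png

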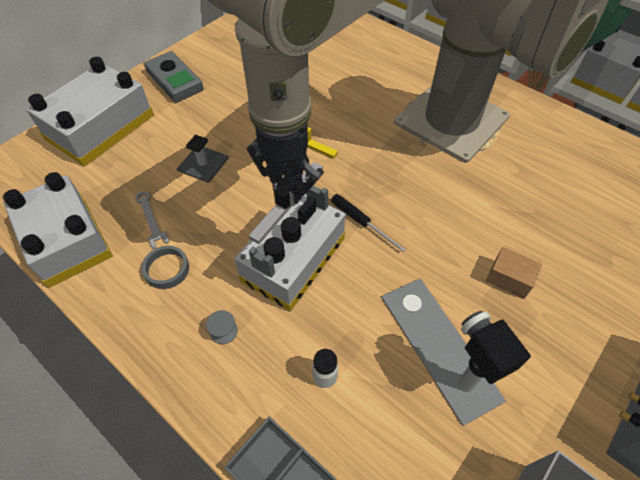

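step_arm([
  {"grip": 2,"tx": 0.5,"ty": -1.6,"tz": 0,"ax": 0,"ay": 0,"az": 0},
  {"grip": 2,"tx": 0.95,"ty": -3,"tz": 0,"ax": 0,"ay": 0,"az": 0},
  {"grip": 2,"tx": 0.95,"ty": -3,"tz": 0,"ax": 0,"ay": 0,"az": 0},
  {"grip": 2,"tx": 0.95,"ty": -3,"tz": 0,"ax": 0,"ay": 0,"az": 0},
  {"grip": 2,"tx": 0.95,"ty": -3,"tz": 0,"ax": 0,"ay": 0,"az": 0},
  {"grip": 2,"tx": 0.95,"ty": -3,"tz": 0,"ax": 0,"ay": 0,"az": 0},
  {"grip": 2,"tx": 0.95,"ty": -3,"tz": 0,"ax": 0,"ay": 0,"az": 0},
  {"grip": 2,"tx": 0.95,"ty": -3,"tz": 0,"ax": 0,"ay": 0,"az": 0},
])

```text
time: 5.52
tool_pos: [532.8, -259.1, 197.3]
tcp_rot: [179.9, -0.1, -172.0]
ft_force: [2.0, -0.4, -1.8]
finger_gap: 23.0
```

step_arm([
  {"grip": 2,"tx": 0.95,"ty": -3,"tz": 0,"ax": 0,"ay": 0,"az": 0},
  {"grip": 2,"tx": 0.95,"ty": -3,"tz": 0,"ax": 0,"ay": 0,"az": 0},
  {"grip": 2,"tx": 0.8,"ty": -2.6,"tz": 0,"ax": 0,"ay": 0,"az": 0},
  {"grip": 2,"tx": 0.6,"ty": -1.95,"tz": 0,"ax": 0,"ay": 0,"az": 0},
  {"grip": 2,"tx": 0,"ty": 0,"tz": 0,"ax": 0,"ay": 0,"az": 0},
  {"grip": 2,"tx": 0,"ty": 0,"tz": 0,"ax": 0,"ay": 0,"az": 0},
  {"grip": 2,"tx": 0,"ty": 0,"tz": 0,"ax": 0,"ay": 0,"az": 0},
  {"grip": 2,"tx": 0,"ty": 0,"tz": 0,"ax": 0,"ay": 0,"az": 0},
])

```text
time: 6.18
tool_pos: [516.0, -365.9, 198.4]
tcp_rot: [179.9, -0.0, -172.0]
ft_force: [-0.2, 0.6, -1.3]
finger_gap: 22.9
```

```bash
python3 - <<'E'
from h import *
s=sense();print(s["joint_pos"],s["tool_pos"],s["tcp_rot"],s["ft_force"])
cv2.imwrite("pics/w5.png",snapshot("wrist")[:,:,::-1])
t=snapshot("top");crop(t,420,150,600,350,3,"t5")
c=cam("wrist",s);print(proj(c,(516.5,-367.3,74)))
E
```

```text
[-3.99946969e+01  1.34755717e+01  8.19721262e+01  1.82082660e-02
  8.46384959e+01 -1.38035575e+02] [ 516.0214454  -365.92969461  198.3789272 ] [ 1.79923789e+02 -4.41575487e-02 -1.71960808e+02] [-0.15482838  0.60704056 -1.28784212]
[314.6919142  228.45975912]
```

View pics/w5.png

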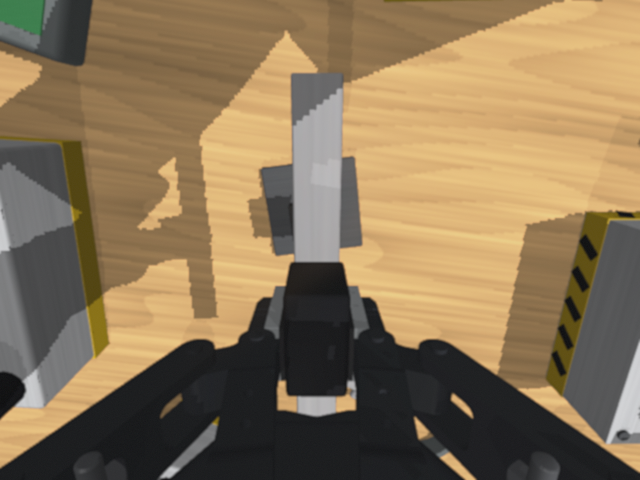

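View pics/t5.png

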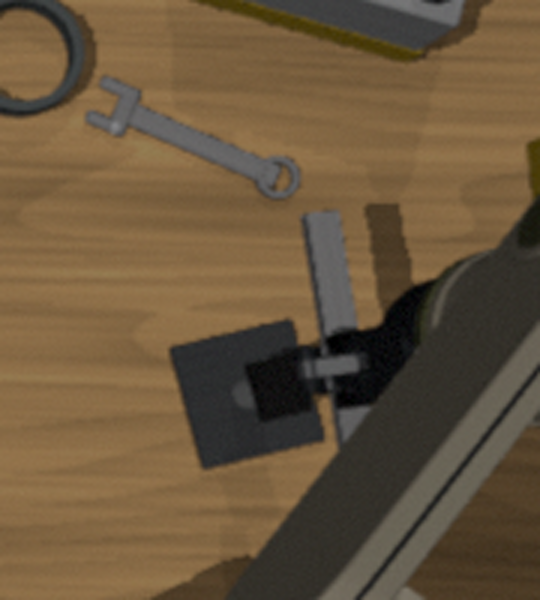

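step_arm([
  {"grip": 2,"tx": 0,"ty": -0.13,"tz": 1.2,"ax": 0,"ay": 0,"az": 0},
  {"grip": 2,"tx": 0,"ty": 0,"tz": 2.5,"ax": 0,"ay": 0,"az": 0},
  {"grip": 2,"tx": 0,"ty": 0,"tz": 2.5,"ax": 0,"ay": 0,"az": 0},
  {"grip": 2,"tx": 0,"ty": 0,"tz": 2.3,"ax": 0,"ay": 0,"az": 0},
  {"grip": 2,"tx": 0,"ty": 0,"tz": 1.2,"ax": 0,"ay": 0,"az": 0},
  {"grip": 2,"tx": 0,"ty": 0,"tz": 0.6,"ax": 0,"ay": 0,"az": 0},
  {"grip": 2,"tx": 0,"ty": 0,"tz": 0,"ax": 0,"ay": 0,"az": 0},
  {"grip": 2,"tx": 0,"ty": 0,"tz": 0,"ax": 0,"ay": 0,"az": 0},
])

```text
time: 6.95
tool_pos: [516.7, -368.6, 97.1]
tcp_rot: [-180.0, 0.0, -172.0]
ft_force: [-0.1, 0.1, -1.8]
finger_gap: 22.8
```

step_arm([
  {"grip": 2,"tx": 0,"ty": 0,"tz": 0,"ax": 0,"ay": 0,"az": 0},
  {"grip": 2,"tx": 0,"ty": 0,"tz": 0,"ax": 0,"ay": 0,"az": 0},
])

```text
time: 7.12
tool_pos: [517.3, -369.3, 98.4]
tcp_rot: [-179.9, 0.1, -172.0]
ft_force: [-0.0, 0.5, -2.2]
finger_gap: 22.9
```

```bash
python3 - <<'E'
from h import *
s=sense();print(s["tool_pos"],s["tcp_rot"],s["ft_force"])
t=snapshot("scene");crop(t,140,80,300,210,5,"s6")
cv2.imwrite("pics/w6.png",snapshot("wrist")[:,:,::-1])
E
```

```text
[ 517.2621891  -369.30526872   98.36528853] [-1.79860266e+02  1.24758791e-01 -1.72012034e+02] [-0.01339197  0.45961252 -2.23391831]
```

View pics/s6.png

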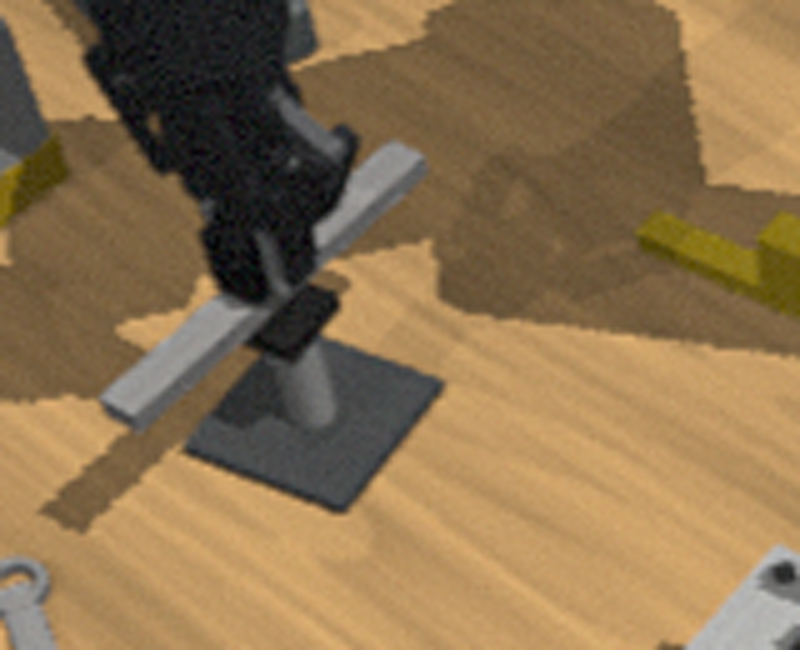

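View pics/w6.png

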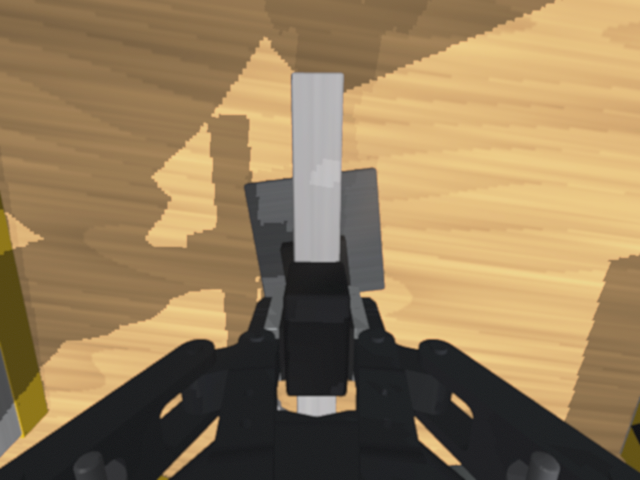

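step_arm([
  {"grip": 2,"tx": 0,"ty": 0.1,"tz": 0.35,"ax": 0,"ay": 0,"az": 0},
  {"grip": 2,"tx": 0,"ty": 0,"tz": 0.35,"ax": 0,"ay": 0,"az": 0},
  {"grip": 2,"tx": 0,"ty": 0,"tz": 0.2,"ax": 0,"ay": 0,"az": 0},
  {"grip": 2,"tx": 0,"ty": 0,"tz": 0,"ax": 0,"ay": 0,"az": 0},
  {"grip": 2,"tx": 0,"ty": 0,"tz": 0,"ax": 0,"ay": 0,"az": 0},
  {"grip": 2,"tx": 0,"ty": 0,"tz": 0,"ax": 0,"ay": 0,"az": 0},
])

```text
time: 7.72
tool_pos: [516.0, -367.4, 87.2]
tcp_rot: [180.0, -0.0, -172.0]
ft_force: [1.1, 0.1, -3.1]
finger_gap: 23.0
```

step_arm([
  {"grip": 2,"tx": 0,"ty": 0,"tz": 0,"ax": 0,"ay": 0,"az": 0},
  {"grip": 2,"tx": 0,"ty": 0,"tz": 0,"ax": 0,"ay": 0,"az": 0},
])

```text
time: 7.88
tool_pos: [516.1, -367.6, 87.5]
tcp_rot: [-180.0, 0.0, -172.0]
ft_force: [0.1, -0.1, -1.8]
finger_gap: 22.6
```

Perfect xy; still about 1–1.5 mm above contact.

step_arm([
  {"grip": 2,"tx": 0,"ty": 0,"tz": 0.1,"ax": 0,"ay": 0,"az": 0},
  {"grip": 2,"tx": 0,"ty": 0,"tz": 0.08,"ax": 0,"ay": 0,"az": 0},
  {"grip": 2,"tx": 0,"ty": 0,"tz": 0,"ax": 0,"ay": 0,"az": 0},
  {"grip": 2,"tx": 0,"ty": 0,"tz": 0,"ax": 0,"ay": 0,"az": 0},
])

```text
time: 8.22
tool_pos: [516.3, -367.7, 86.1]
tcp_rot: [-180.0, 0.0, -172.0]
ft_force: [-1.0, 1.0, 2.3]
finger_gap: 23.0
```

step_arm([
  {"grip": 2,"tx": 0,"ty": 0,"tz": 0,"ax": 0,"ay": 0,"az": 0},
  {"grip": 2,"tx": 0,"ty": 0,"tz": 0,"ax": 0,"ay": 0,"az": 0},
])

```text
time: 8.38
tool_pos: [516.3, -367.6, 86.1]
tcp_rot: [-180.0, 0.0, -172.0]
ft_force: [-2.1, 1.1, 5.2]
finger_gap: 23.2
```

step_arm([
  {"grip": 2.6,"tx": 0,"ty": 0,"tz": 0,"ax": 0,"ay": 0,"az": 0},
  {"grip": 3,"tx": 0,"ty": 0,"tz": 0,"ax": 0,"ay": 0,"az": 0},
  {"grip": 4,"tx": 0,"ty": 0,"tz": 0,"ax": 0,"ay": 0,"az": 0},
  {"grip": 5,"tx": 0,"ty": 0,"tz": 0,"ax": 0,"ay": 0,"az": 0},
  {"grip": 5.5,"tx": 0,"ty": 0,"tz": 0,"ax": 0,"ay": 0,"az": 0},
  {"grip": 5.5,"tx": 0,"ty": 0,"tz": 0,"ax": 0,"ay": 0,"az": 0},
])

```text
time: 8.88
tool_pos: [516.0, -367.4, 85.4]
tcp_rot: [180.0, -0.0, -172.0]
ft_force: [-0.3, -0.5, 0.8]
finger_gap: 55.1
```

```bash
python3 - <<'E'
from h import *
s=sense();print(s["tool_pos"],s["tcp_rot"],s["ft_force"],s["finger_gap"])
t=snapshot("scene");crop(t,140,80,300,210,5,"s7")
cv2.imwrite("pics/w7.png",snapshot("wrist")[:,:,::-1])
E
```

```text
[ 516.03057316 -367.42421001   85.35689695] [ 1.79994227e+02 -5.61906953e-03 -1.72012874e+02] [-0.29967185 -0.52669802  0.80011405] 55.1384953029477
```

View pics/s7.png

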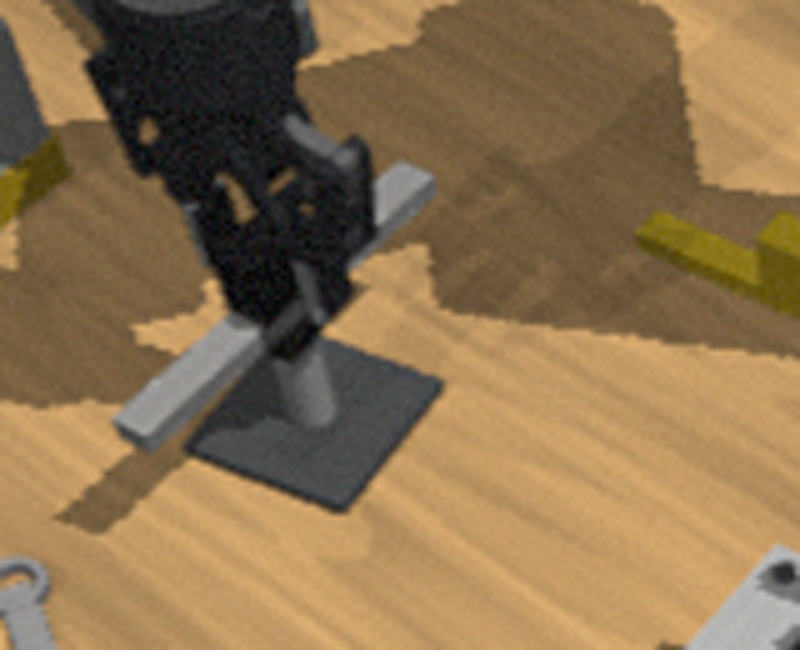

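View pics/w7.png

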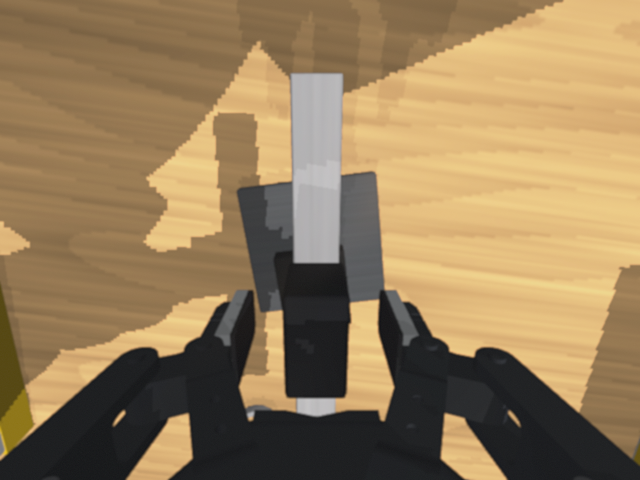

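step_arm([
  {"grip": 5.5,"tx": 0,"ty": 0,"tz": -1,"ax": 0,"ay": 0,"az": 0},
  {"grip": 5.5,"tx": 0,"ty": 0,"tz": -2,"ax": 0,"ay": 0,"az": 0},
  {"grip": 5.5,"tx": 0,"ty": 0,"tz": -3,"ax": 0,"ay": 0,"az": 0},
  {"grip": 5.5,"tx": 0,"ty": 0,"tz": -3.5,"ax": 0,"ay": 0,"az": 0},
  {"grip": 5.5,"tx": 0,"ty": 0,"tz": -3,"ax": 0,"ay": 0,"az": 0},
  {"grip": 5.5,"tx": 0,"ty": 0,"tz": -1.5,"ax": 0,"ay": 0,"az": 0},
  {"grip": 5.5,"tx": 0,"ty": 0,"tz": 0,"ax": 0,"ay": 0,"az": 0},
  {"grip": 5.5,"tx": 0,"ty": 0,"tz": 0,"ax": 0,"ay": 0,"az": 0},
])

```text
time: 9.65
tool_pos: [516.8, -368.1, 227.8]
tcp_rot: [-179.8, 0.1, -172.0]
ft_force: [0.7, 0.5, -0.8]
finger_gap: 55.1
```

```bash
python3 - <<'E'
from h import *
s=sense();print(s["tool_pos"],s["tcp_rot"],s["ft_force"],s["finger_gap"])
cv2.imwrite("pics/w8.png",snapshot("wrist")[:,:,::-1])
c=cam("wrist",s)
ts=snapshot("scene");crop(ts,140,80,300,210,5,"s8")
y=np.radians(8);ex=np.array([np.cos(y),np.sin(y),0])
for x in (-97,97): print(proj(c,np.array([516.5,-367.3,86])+x*ex))
print("key tgt",np.array([574,-24.3,0])-54*ex)
E
```

```text
[ 516.79587229 -368.05776154  227.79226838] [-1.79843416e+02  1.40888292e-01 -1.72010827e+02] [ 0.67676677  0.51425704 -0.79402049] 55.067996496128664
[318.19860851  98.02493042]
[317.96902927 322.46622272]
key tgt [520.52552429 -31.81534745   0.        ]
```

View pics/w8.png

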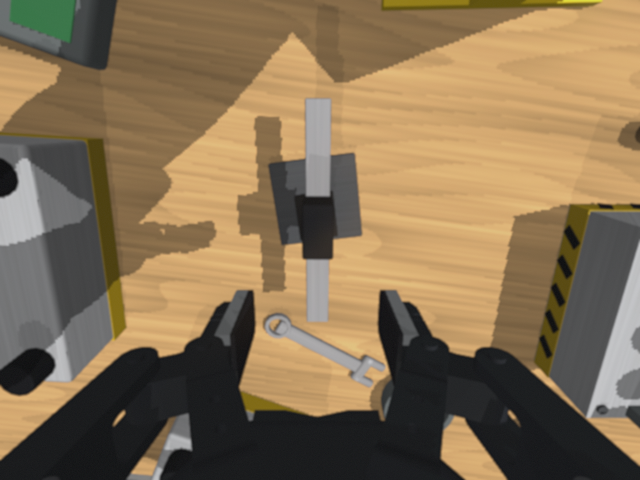

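View pics/s8.png

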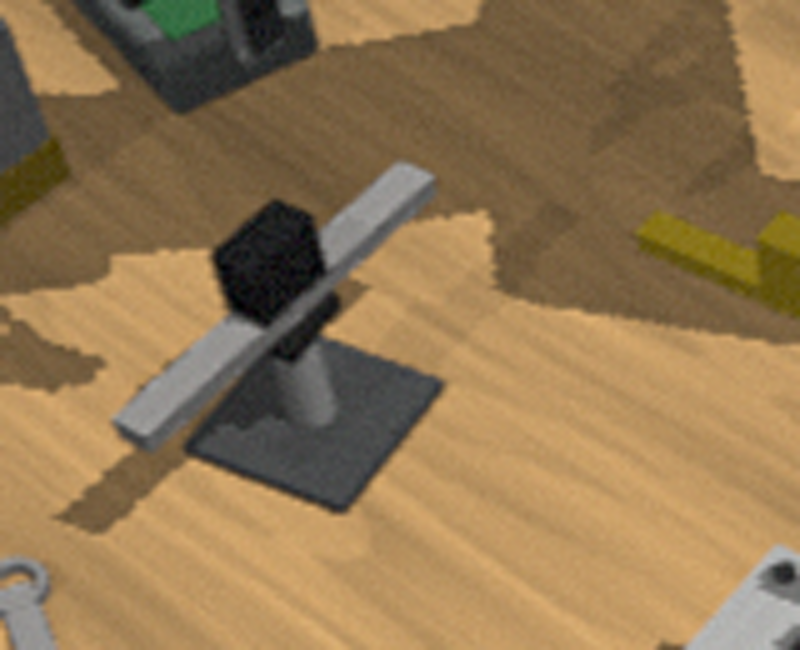

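step_arm([
  {"grip": 5.5,"tx": -0.25,"ty": 1.6,"tz": 0,"ax": 0,"ay": 0,"az": 0},
  {"grip": 5.5,"tx": -0.46,"ty": 3,"tz": 0,"ax": 0,"ay": 0,"az": 0},
  {"grip": 5.5,"tx": -0.46,"ty": 3,"tz": 0,"ax": 0,"ay": 0,"az": 0},
  {"grip": 5.5,"tx": -0.46,"ty": 3,"tz": 0,"ax": 0,"ay": 0,"az": 0},
  {"grip": 5.5,"tx": -0.46,"ty": 3,"tz": 0,"ax": 0,"ay": 0,"az": 0},
  {"grip": 5.5,"tx": -0.46,"ty": 3,"tz": 0,"ax": 0,"ay": 0,"az": 0},
  {"grip": 5.5,"tx": -0.46,"ty": 3,"tz": 0,"ax": 0,"ay": 0,"az": 0},
  {"grip": 5.5,"tx": -0.46,"ty": 3,"tz": 0,"ax": 0,"ay": 0,"az": 0},
])

```text
time: 10.42
tool_pos: [517.7, -137.0, 223.4]
tcp_rot: [179.9, -0.2, -172.0]
ft_force: [0.5, 0.1, 0.5]
finger_gap: 54.6
```

step_arm([
  {"grip": 5.5,"tx": -0.46,"ty": 3,"tz": 0,"ax": 0,"ay": 0,"az": 0},
  {"grip": 5.5,"tx": -0.46,"ty": 3,"tz": 0,"ax": 0,"ay": 0,"az": 0},
  {"grip": 5.5,"tx": -0.4,"ty": 2.6,"tz": 0,"ax": 0,"ay": 0,"az": 0},
  {"grip": 5.5,"tx": -0.3,"ty": 2,"tz": 0,"ax": 0,"ay": 0,"az": 0},
  {"grip": 5.5,"tx": 0,"ty": 0,"tz": 0,"ax": 0,"ay": 0,"az": 0},
  {"grip": 5.5,"tx": 0,"ty": 0,"tz": 0,"ax": 0,"ay": 0,"az": 0},
  {"grip": 5.5,"tx": 0,"ty": 0,"tz": 0,"ax": 0,"ay": 0,"az": 0},
  {"grip": 5.5,"tx": 0,"ty": 0,"tz": 0,"ax": 0,"ay": 0,"az": 0},
])

```text
time: 11.08
tool_pos: [520.0, -32.4, 224.7]
tcp_rot: [180.0, -0.1, -172.1]
ft_force: [-0.4, -0.3, -0.2]
finger_gap: 55.1
```

```bash
python3 - <<'E'
from h import *
s=sense();print(s["joint_pos"],s["tool_pos"],s["tcp_rot"],s["ft_force"],s["finger_gap"])
cv2.imwrite("pics/w9.png",snapshot("wrist")[:,:,::-1])
c=cam("wrist",s)
y=np.radians(8);ex=np.array([np.cos(y),np.sin(y),0]);ey=np.array([-ex[1],ex[0],0])
for a in (-22,22):
  for b in (-8,8): print(proj(c,np.array([574,-24.3,128])+(a-54)*ex+b*ey))
E
```

```text
[-9.19628086e+00 -4.57541933e+00  9.82050536e+01 -1.78975154e-02
  8.64454569e+01 -1.07130201e+02] [519.96896698 -32.43051277 224.71371216] [ 1.79994952e+02 -7.70210928e-02 -1.72064955e+02] [-0.36220935 -0.25639648 -0.16554313] 55.12107532701763
[306.02729372 210.04894909]
[328.83492489 210.0157231 ]
[306.64641498 268.09539367]
[328.27824262 268.06778707]
```

View pics/w9.png

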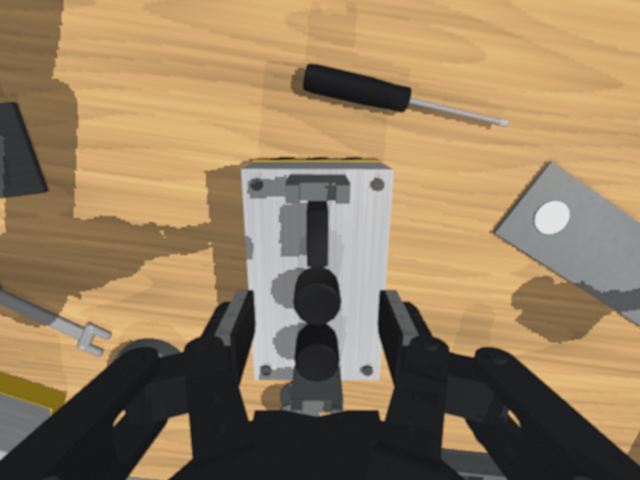

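```bash
python3 - <<'E'
from h import *
w=cv2.imread("pics/w9.png")[:,:,::-1]
w=np.clip(w.astype(float)*2.2,0,255).astype(np.uint8)
crop(w,260,150,380,290,5,"w9c")
E
```

```text
(no output)
```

View pics/w9c.png

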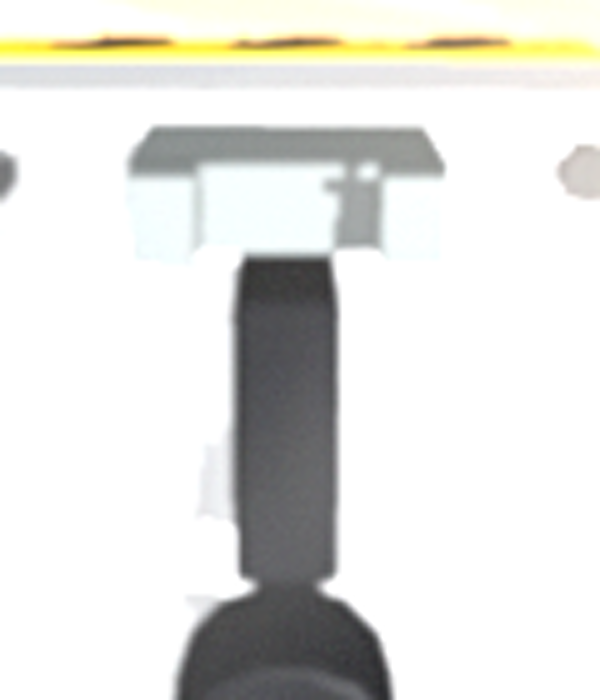

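step_arm([
  {"grip": 5.5,"tx": 0,"ty": 0.05,"tz": 1,"ax": 0,"ay": 0,"az": 0},
  {"grip": 5.5,"tx": 0,"ty": 0,"tz": 2.5,"ax": 0,"ay": 0,"az": 0},
  {"grip": 5.5,"tx": 0,"ty": 0,"tz": 3,"ax": 0,"ay": 0,"az": 0},
  {"grip": 5.5,"tx": 0,"ty": 0,"tz": 3,"ax": 0,"ay": 0,"az": 0},
  {"grip": 5.5,"tx": 0,"ty": 0,"tz": 1.5,"ax": 0,"ay": 0,"az": 0},
  {"grip": 5.5,"tx": 0,"ty": 0,"tz": 0.8,"ax": 0,"ay": 0,"az": 0},
  {"grip": 5.5,"tx": 0,"ty": 0,"tz": 0,"ax": 0,"ay": 0,"az": 0},
  {"grip": 5.5,"tx": 0,"ty": 0,"tz": 0,"ax": 0,"ay": 0,"az": 0},
])

```text
time: 11.8
tool_pos: [520.4, -31.5, 107.7]
tcp_rot: [180.0, -0.0, -172.0]
ft_force: [-0.4, -0.4, 0.6]
finger_gap: 54.9
```

step_arm([
  {"grip": 5.5,"tx": 0,"ty": 0,"tz": 0,"ax": 0,"ay": 0,"az": 0},
  {"grip": 5.5,"tx": 0,"ty": 0,"tz": 0,"ax": 0,"ay": 0,"az": 0},
])

```text
time: 11.97
tool_pos: [521.6, -31.4, 109.3]
tcp_rot: [-179.9, 0.2, -172.0]
ft_force: [0.0, -1.0, 0.6]
finger_gap: 54.8
```

step_arm([
  {"grip": 5.5,"tx": 0,"ty": 0,"tz": 0.6,"ax": 0,"ay": 0,"az": 0},
  {"grip": 5.5,"tx": 0,"ty": 0,"tz": 0.6,"ax": 0,"ay": 0,"az": 0},
  {"grip": 5.5,"tx": 0,"ty": 0,"tz": 0,"ax": 0,"ay": 0,"az": 0},
  {"grip": 5.5,"tx": 0,"ty": 0,"tz": 0,"ax": 0,"ay": 0,"az": 0},
  {"grip": 5.5,"tx": 0,"ty": 0,"tz": 0,"ax": 0,"ay": 0,"az": 0},
])

```text
time: 12.38
tool_pos: [520.1, -31.1, 95.3]
tcp_rot: [180.0, -0.0, -172.0]
ft_force: [0.3, -0.2, 0.2]
finger_gap: 54.9
```

step_arm([
  {"grip": 1.3,"tx": 0,"ty": 0,"tz": 0,"ax": 0,"ay": 0,"az": 0},
  {"grip": 1.3,"tx": 0,"ty": 0,"tz": 0,"ax": 0,"ay": 0,"az": 0},
  {"grip": 1.3,"tx": 0,"ty": 0,"tz": 0,"ax": 0,"ay": 0,"az": 0},
  {"grip": 1.3,"tx": 0,"ty": 0,"tz": 0,"ax": 0,"ay": 0,"az": 0},
  {"grip": 1.3,"tx": 0,"ty": 0,"tz": 0,"ax": 0,"ay": 0,"az": 0},
  {"grip": 1.3,"tx": 0,"ty": 0,"tz": 0,"ax": 0,"ay": 0,"az": 0},
  {"grip": 1.3,"tx": 0,"ty": 0,"tz": 0,"ax": 0,"ay": 0,"az": 0},
], newtons=70)

```text
time: 12.97
tool_pos: [520.5, -31.1, 95.8]
tcp_rot: [-180.0, 0.0, -172.0]
ft_force: [0.4, 0.3, 1.5]
finger_gap: 14.9
```

step_arm([
  {"grip": 1.3,"tx": 0,"ty": 0,"tz": -0.6,"ax": 0,"ay": 0,"az": 0},
  {"grip": 1.3,"tx": 0,"ty": 0,"tz": -1.2,"ax": 0,"ay": 0,"az": 0},
  {"grip": 1.3,"tx": 0,"ty": 0,"tz": -2,"ax": 0,"ay": 0,"az": 0},
  {"grip": 1.3,"tx": 0,"ty": 0,"tz": -2.4,"ax": 0,"ay": 0,"az": 0},
  {"grip": 1.3,"tx": 0,"ty": 0,"tz": -2.8,"ax": 0,"ay": 0,"az": 0},
  {"grip": 1.3,"tx": 0,"ty": 0,"tz": -2.5,"ax": 0,"ay": 0,"az": 0},
  {"grip": 1.3,"tx": 0,"ty": 0,"tz": -1.5,"ax": 0,"ay": 0,"az": 0},
  {"grip": 1.3,"tx": 0,"ty": 0,"tz": -0.5,"ax": 0,"ay": 0,"az": 0},
])

```text
time: 13.63
tool_pos: [521.8, -31.4, 235.1]
tcp_rot: [-179.9, 0.3, -172.0]
ft_force: [0.7, -0.6, -1.0]
finger_gap: 14.9
```

step_arm([
  {"grip": 1.3,"tx": 0,"ty": 0,"tz": 0,"ax": 0,"ay": 0,"az": 0},
  {"grip": 1.3,"tx": 0,"ty": 0,"tz": 0,"ax": 0,"ay": 0,"az": 0},
  {"grip": 1.3,"tx": 0,"ty": 0,"tz": 0,"ax": 0,"ay": 0,"az": 0},
  {"grip": 1.3,"tx": 0,"ty": 0,"tz": 0,"ax": 0,"ay": 0,"az": 0},
])

```text
time: 13.97
tool_pos: [519.3, -31.0, 228.7]
tcp_rot: [179.9, -0.2, -172.0]
ft_force: [-0.5, -0.3, -0.4]
finger_gap: 15.0
```

```bash
python3 - <<'E'
from h import *
s=sense();print(s["joint_pos"],s["tool_pos"],s["tcp_rot"],s["ft_force"],s["finger_gap"])
cv2.imwrite("pics/w10.png",snapshot("wrist")[:,:,::-1])
cv2.imwrite("pics/s10.png",snapshot("scene")[:,:,::-1])
E
```

```text
[-9.05986602e+00 -4.70583184e+00  9.79116769e+01 -7.69470160e-04
  8.69674823e+01 -1.07046237e+02] [519.30737932 -30.96464676 228.70586034] [ 1.79949925e+02 -1.65938049e-01 -1.72013515e+02] [-0.54259733 -0.27122549 -0.44859028] 15.046004880240629
```

View pics/s10.png

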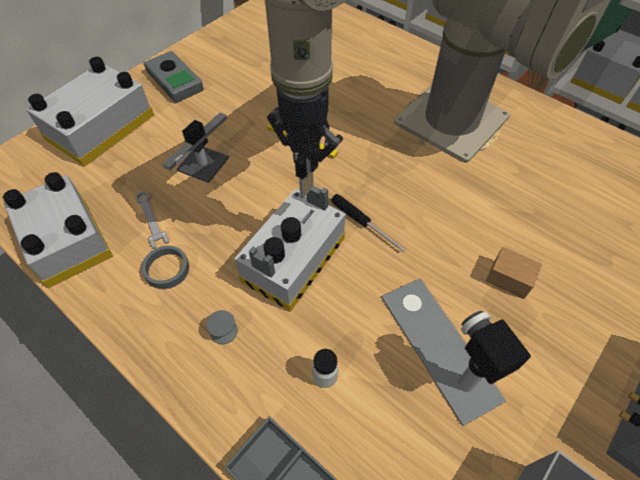

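View pics/w10.png

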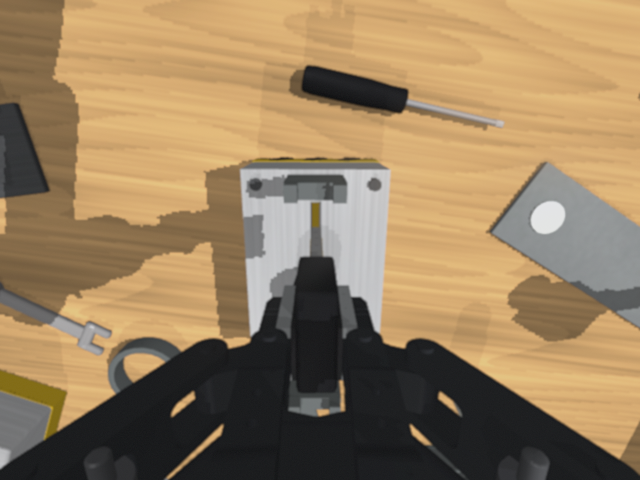

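step_arm([
  {"grip": 1.3,"tx": -0.09,"ty": 1.5,"tz": 0,"ax": 0,"ay": 0,"az": 0},
  {"grip": 1.3,"tx": -0.17,"ty": 2.8,"tz": 0,"ax": 0,"ay": 0,"az": 0},
  {"grip": 1.3,"tx": -0.17,"ty": 2.8,"tz": 0,"ax": 0,"ay": 0,"az": 0},
  {"grip": 1.3,"tx": -0.17,"ty": 2.8,"tz": 0,"ax": 0,"ay": 0,"az": 0},
  {"grip": 1.3,"tx": -0.17,"ty": 2.8,"tz": 0,"ax": 0,"ay": 0,"az": 0},
  {"grip": 1.3,"tx": -0.17,"ty": 2.8,"tz": 0,"ax": 0,"ay": 0,"az": 0},
  {"grip": 1.3,"tx": -0.17,"ty": 2.8,"tz": 0,"ax": 0,"ay": 0,"az": 0},
  {"grip": 1.3,"tx": -0.17,"ty": 2.8,"tz": 0,"ax": 0,"ay": 0,"az": 0},
])

```text
time: 14.73
tool_pos: [503.0, 180.9, 229.8]
tcp_rot: [-180.0, -0.1, -172.0]
ft_force: [0.1, 0.3, -1.2]
finger_gap: 15.0
```

step_arm([
  {"grip": 1.3,"tx": -0.15,"ty": 2.3,"tz": 0,"ax": 0,"ay": 0,"az": 0},
  {"grip": 1.3,"tx": -0.11,"ty": 1.6,"tz": 0,"ax": 0,"ay": 0,"az": 0},
  {"grip": 1.3,"tx": 0,"ty": 0,"tz": 0,"ax": 0,"ay": 0,"az": 4},
  {"grip": 1.3,"tx": 0,"ty": 0,"tz": 0,"ax": 0,"ay": 0,"az": 6},
  {"grip": 1.3,"tx": 0,"ty": 0,"tz": 0,"ax": 0,"ay": 0,"az": 6},
  {"grip": 1.3,"tx": 0,"ty": 0,"tz": 0,"ax": 0,"ay": 0,"az": 6},
  {"grip": 1.3,"tx": 0,"ty": 0,"tz": 0,"ax": 0,"ay": 0,"az": 6},
  {"grip": 1.3,"tx": 0,"ty": 0,"tz": 0,"ax": 0,"ay": 0,"az": 3.2},
])

```text
time: 15.4
tool_pos: [500.4, 218.5, 229.7]
tcp_rot: [-179.9, -0.1, 156.5]
ft_force: [-0.2, 0.3, -1.6]
finger_gap: 15.4
```

step_arm([
  {"grip": 1.3,"tx": 0,"ty": 0,"tz": 0,"ax": 0,"ay": 0,"az": 0},
  {"grip": 1.3,"tx": 0,"ty": 0,"tz": 0,"ax": 0,"ay": 0,"az": 0},
  {"grip": 1.3,"tx": 0,"ty": 0,"tz": 0,"ax": 0,"ay": 0,"az": 0},
  {"grip": 1.3,"tx": 0,"ty": 0,"tz": 0,"ax": 0,"ay": 0,"az": 0},
  {"grip": 1.3,"tx": 0,"ty": 0,"tz": 0,"ax": 0,"ay": 0,"az": 0},
])

```text
time: 15.82
tool_pos: [500.8, 218.6, 230.4]
tcp_rot: [-180.0, -0.0, 156.8]
ft_force: [0.3, -0.4, -1.0]
finger_gap: 15.0
```

```bash
python3 - <<'E'
from h import *
s=sense();print(s["joint_pos"],s["tool_pos"],s["tcp_rot"],s["ft_force"],s["finger_gap"])
cv2.imwrite("pics/w11.png",snapshot("wrist")[:,:,::-1])
t=snapshot("scene");crop(t,370,190,540,430,3,"s11")
t=snapshot("top");crop(t,90,190,260,310,4.5,"t11")
E
```

```text
[ 1.82040773e+01 -7.97519341e-01  9.39525034e+01 -2.30584467e-05
  8.68533204e+01 -4.86389645e+01] [500.75931293 218.57820209 230.40011844] [-1.79994495e+02 -6.21779290e-03  1.56843043e+02] [ 0.33265483 -0.40803013 -1.04759713] 15.037948722318468
```

View pics/w11.png

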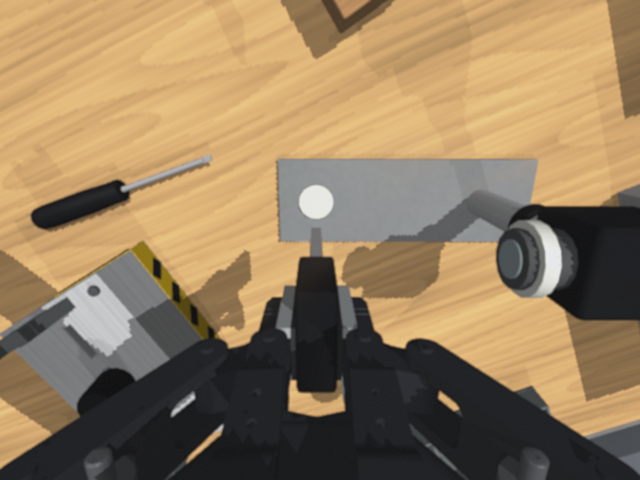

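View pics/s11.png

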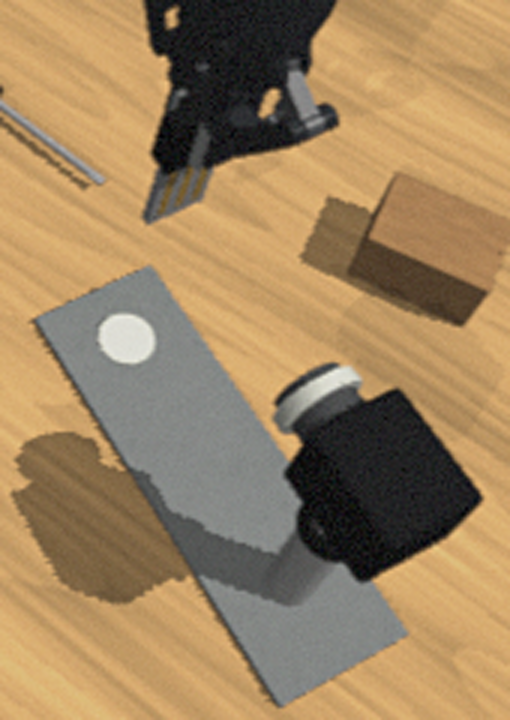

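View pics/t11.png

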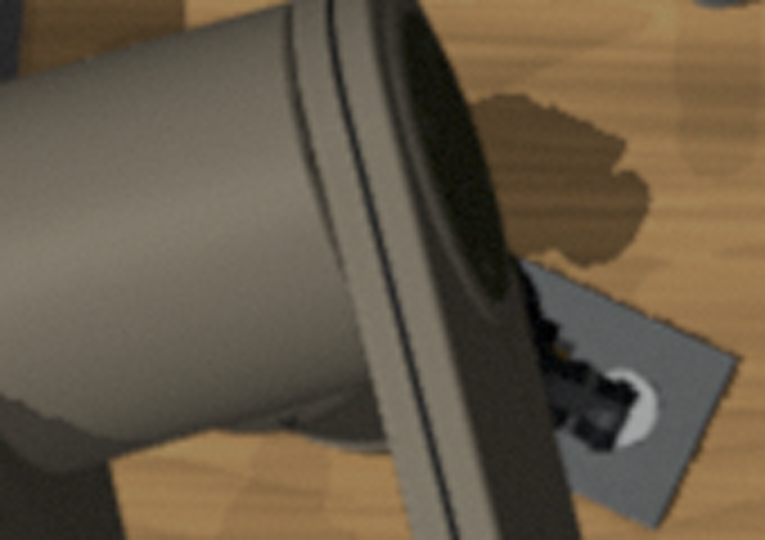

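```bash
python3 - <<'E'
from h import *
w=cv2.imread("pics/w11.png")[:,:,::-1]
w=np.clip(w.astype(float)*2,0,255).astype(np.uint8)
crop(w,480,180,640,330,5,"w11c")
s=dict(tool_pos=np.array([500.76,218.58,230.4]),tcp_rot=np.array([-179.994,-0.006,156.843]))
c=cam("wrist",s)
print("disc",onz(c,316,202,6))
y=np.radians(66.8);ex=np.array([np.cos(y),np.sin(y),0]);ey=np.array([-ex[1],ex[0],0]);d=np.array([500.6,218.5,0])
f=lambda q:((proj(c,q)-[480,180])*5).round()
for h in (160,165,170,175):
  L=d+120*ex+[0,0,h]
  print(h,"lens",f(L),"rim",f(L+20*ey),f(L-20*ey),f(L+[0,0,20]),f(L-[0,0,20]),"head top front",f(L+28*ex+28*ey+[0,0,28]),f(L+28*ex-28*ey+[0,0,28]))
E
```

```text
disc [501.03179691 217.57324498   6.        ]
160 lens [110. 355.] rim [136. 206.] [ 86. 496.] [196. 413.] [ 38. 306.] head top front [538. 203.] [427. 657.]
165 lens [130. 369.] rim [157. 217.] [105. 513.] [220. 429.] [ 55. 318.] head top front [573. 215.] [456. 679.]
170 lens [151. 383.] rim [179. 228.] [125. 529.] [245. 446.] [ 73. 330.] head top front [609. 228.] [486. 702.]
175 lens [173. 398.] rim [202. 239.] [145. 547.] [271. 464.] [ 91. 342.] head top front [648. 242.] [518. 726.]
```

View pics/w11c.png

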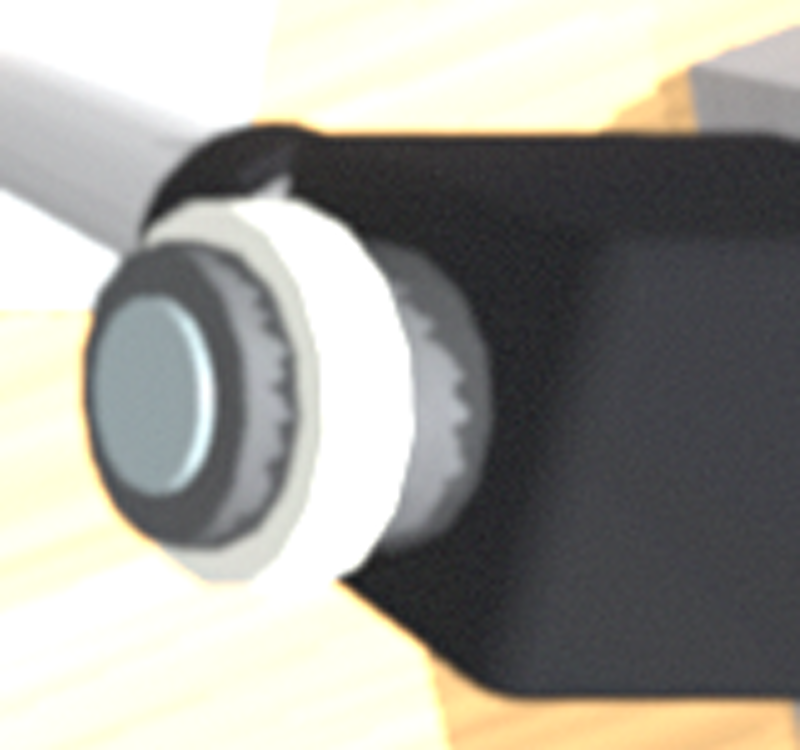

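step_arm([
  {"grip": 1.3,"tx": 0,"ty": 0,"tz": 0.6,"ax": 0,"ay": 0,"az": 0},
  {"grip": 1.3,"tx": 0,"ty": 0,"tz": 1.0,"ax": 0,"ay": 0,"az": 0},
  {"grip": 1.3,"tx": 0,"ty": 0,"tz": 0.6,"ax": 0,"ay": 0,"az": 0},
  {"grip": 1.3,"tx": 0,"ty": 0,"tz": 0.2,"ax": 0,"ay": 0,"az": 0},
  {"grip": 1.3,"tx": 0,"ty": 0,"tz": 0,"ax": 0,"ay": 0,"az": 0},
  {"grip": 1.3,"tx": 0,"ty": 0,"tz": 0,"ax": 0,"ay": 0,"az": 0},
  {"grip": 1.3,"tx": 0,"ty": 0,"tz": 0,"ax": 0,"ay": 0,"az": 0},
  {"grip": 1.3,"tx": 0,"ty": 0,"tz": 0,"ax": 0,"ay": 0,"az": 0},
])

```text
time: 16.63
tool_pos: [501.1, 218.7, 207.0]
tcp_rot: [180.0, 0.0, 156.8]
ft_force: [0.6, 0.6, -0.8]
finger_gap: 15.3
```

step_arm([
  {"grip": 1.3,"tx": 0,"ty": 0,"tz": 0,"ax": 0,"ay": 0,"az": 0},
  {"grip": 1.3,"tx": 0,"ty": 0,"tz": 0,"ax": 0,"ay": 0,"az": 0},
  {"grip": 1.3,"tx": 0,"ty": 0,"tz": 0,"ax": 0,"ay": 0,"az": 0},
  {"grip": 1.3,"tx": 0,"ty": 0,"tz": 0,"ax": 0,"ay": 0,"az": 0},
  {"grip": 1.3,"tx": 0,"ty": 0,"tz": 0,"ax": 0,"ay": 0,"az": 0},
  {"grip": 1.3,"tx": 0,"ty": 0,"tz": 0,"ax": 0,"ay": 0,"az": 0},
  {"grip": 1.3,"tx": 0,"ty": 0,"tz": 0,"ax": 0,"ay": 0,"az": 0},
  {"grip": 1.3,"tx": 0,"ty": 0,"tz": 0,"ax": 0,"ay": 0,"az": 0},
])

```text
time: 17.3
tool_pos: [500.7, 218.6, 206.4]
tcp_rot: [-180.0, -0.0, 156.8]
ft_force: [0.2, -0.3, -0.4]
finger_gap: 15.1
```

```bash
python3 - <<'E'
from h import *
s=sense();print(s["tool_pos"],s["tcp_rot"],s["ft_force"],s["finger_gap"],s["qd"])
c=cam("wrist",s)
w=snapshot("wrist");w=np.clip(w.astype(float)*2,0,255).astype(np.uint8);crop(w,440,180,640,330,4,"w12c")
t=snapshot("scene");cv2.imwrite("pics/s12f.png",t[:,:,::-1]);crop(t,370,190,540,380,4,"s12")
S=cam("scene")
y=np.radians(66.8);ex=np.array([np.cos(y),np.sin(y),0]);ey=np.array([-ex[1],ex[0],0]);d=np.array([500.6,218.5,0])
for h in (165,170,175):
  L=d+120*ex+[0,0,h]; print(h,(proj(c,L)-[440,180])*4,(proj(c,L+28*ex+28*ey+[0,0,28])-[440,180])*4)
B=s["tool_pos"]-[0,0,34.8]
for a in(-18,18):
  for z in (-29,29): print("blade scene",(proj(S,B+a*ey+[0,0,z])-[370,190])*4)
E
```

```text
[500.7469169  218.59375875 206.44420171] [-1.79994341e+02 -2.38234911e-03  1.56789400e+02] [ 0.23124844 -0.25598939 -0.38397473] 15.145339095476738 [ 0.00844042  0.08998043  0.02631717 -0.10946739  0.07335085  0.03955465]
165 [351.5467741  353.63615331] [773.5794537  225.99745864]
170 [372.35862359 367.7697467 ] [811.71369428 239.43464917]
175 [394.22056394 382.61647023] [852.21318549 253.70527241]
blade scene [180.60467521 322.91456462]
blade scene [204.08625808 249.28423714]
blade scene [251.76907527 290.38321403]
blade scene [279.39543302 215.6072139 ]
```

View pics/w12c.png

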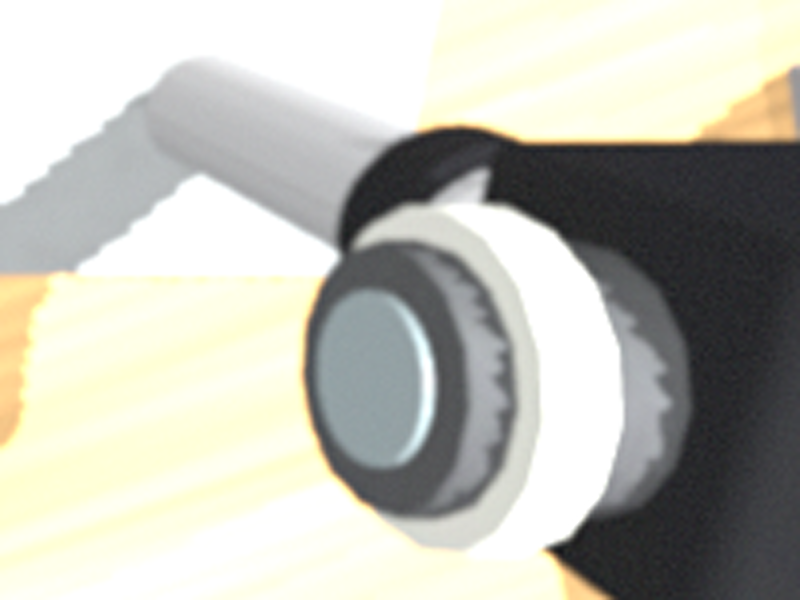

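View pics/s12.png

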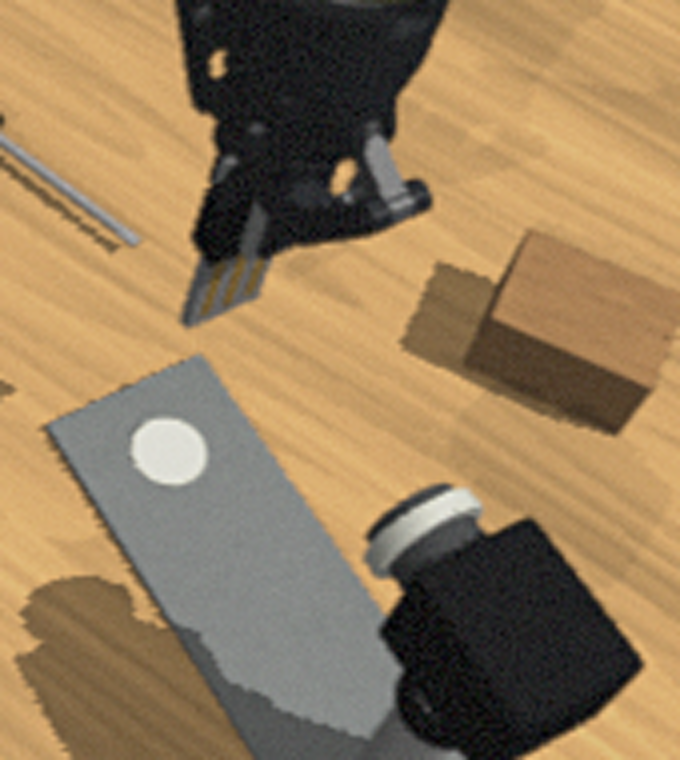

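View pics/s12f.png

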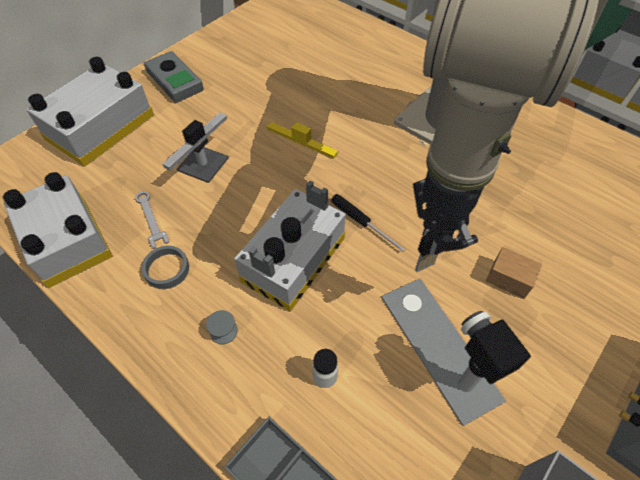

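```bash
python3 -c "
from bench import *
s=sense();print(s['tool_pos'],s['finger_gap'],s['time']);print(hand_in())"
```

```text
[500.76355421 218.58007755 206.44352307] 14.826880011480657 17.4
the job is handed in; nothing more can be done
None
```

I moved the bar onto the raised rest, drew the flat-grip plug out of the slot nearest the robot, and handed in at 17.4 s, holding the plug in front of the inspection camera. `hand_in()` reports no verdict, so this rests on my own last measurements.

- **Bar:** at release the gripper was within about 1 mm of the pad centre I had measured. Pictures after letting go, and the last scene picture, show the bar level and centred on the pad.
- **Plug position:** blade middle at about (500.7, 218.6, 171.6) mm. The disc centre measured about (500.6, 218.5) mm.
- **Lens height:** the wrist picture gave about 170 mm from the lens's column and 173.5 mm from its row. I aimed for about 171 mm.
- **Plug direction:** the broad face follows the camera base's edges to within about 1°, and the plug is upright.
- **Grip:** the arm was still, with the finger opening at about 15 mm, on a 70 N grip setting.
- **Everything else:** both round-headed plugs are still in the module, and nothing else looked moved in the last scene picture.

One small disagreement remained: in the last scene picture the blade's lower corners sat about 2 pixels (2 to 3 mm) from where I predicted them. That is close to the 2 mm calibration error, so I did not correct for it.

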